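# Untangle the board hooks and put them away in the hook box

### The arm

A 6-joint arm with a two-finger parallel gripper is mounted at the origin on the work surface. World frame = base frame: x ahead of the robot, y to its left, z up, the work surface at z = 0. Lengths are in mm, angles in rad, forces in N, time in s.
With the tool pointing down it reaches from about 275 to 750 mm from the base axis. Payload 10.2 kg.
Tool frame: the origin (TCP) lies at the very end of the fingers, on their centre line; the grasp point (between the pads) lies 19 mm behind it (ctrl.hold_point_z is the distance from the TCP to the grasp point, in mm); z points along the fingers, y is the direction in which the jaws open and shut (so a half turn about z gives the same grasp; the last joint's range is limited). The gripper opens to 85 mm and grips with 20 to 120 N. Pads are 22 mm wide; open, the fingers measure 114 mm over their backs; the gripper's body (76 mm by 85 mm) begins 54 mm behind the grasp point. The pads swing forward as they close: fully open they stand 13 mm farther back than shut.
Start: joints at [-1.496, 0.313, 1.498, -0, 1.331, -0.223], TCP at [154.031, -501.902, 231.294] pointing down, gripper open.
Joint ranges: [-2.94, 2.94], [-0.97, 2.17], [0.19, 2.56], [-1.23, 4.37], [0.02, 3.11], [-2.88, 2.88]. Speed limits (rad/s): [2.39, 2.39, 3.01, 3.14, 3.14, 3.14].

### API

Orientations are given as a unit quaternion [w, x, y, z].
In Python, from rig import readout, cams, workorder, spotter, ctrl gives the robot as it stands.
- The arm moves only by the tool step_arm, never from a script. Its argument "plan" is text: rows parted by semicolons, each of 5 numbers parted by spaces: the shift along the tool's x, y, z in cm, then the turn about the tool's z in degrees, then the opening in per cent of the stroke, from 0 (shut) to 100 (fully open). In form: x y z twist gripper; .... A call has 1 to 10 rows; each row is the pose to reach, as a shift and turn from the pose commanded when the call began, along the tool's axes at that moment; what a row does not reach only later rows make up. A row lasts 1/10 s, in which the tool goes at most 50 mm and 8.59 degrees, less where a joint would pass 70% of its speed; a pose out of reach is approached as far as the arm can. A call with a gripper value outside its range is refused whole. The fingers move at their own pace and stop on an object; "grip_force" is the grip in N (left out, the last holds). Time passes only in rows, so rows that repeat a pose let the fingers close. It gives the time, the measured TCP pose, the force and the opening at its end, in the units of the state.
- readout.sense(): the state, without advancing time (a new reading comes with each control period).
- cams.capture(name): name is "side" or "top"; returns (picture, depth): 384x512x3 uint8, red, green, blue; 384x512 float32, mm along the optical axis (not along the pixel's ray), 0 where there is no reading.
- cams.camera_info(name): a dict with "vfov" (degrees; the focal length in pixels is half the picture's height over the tangent of half this angle, whatever the lens; pixels are square), "cx", "cy" (the principal point, pixels), "rvec" (rotation vector, rad) and "tvec" (3), from world to camera coordinates, as OpenCV has them. Camera axes: x right, y down, z forward; pixel columns grow to the right and rows downward; lengths in mm; the calibration is good to about 2 mm. A picture is of the moment at which its call begins. camera_info takes no time and is no camera call.
- workorder.finish_job(): hands the job in, once; it reports no verdict.
Trained networks look in the newest picture that a camera, given by its name, has taken for a name from the list of things; names that differ only in an ending like _2 or _b are one class to them, and where a whole thing is asked for, a point or a joint stands for the part that bears it (a point fixed in the world has none). Each returns a list of dicts, best first, with "conf" (0 to 1); they miss things now and then, are a little off and sometimes report something else, mostly with a low value. They report only what shows in the picture. A call takes as long as a camera call. They do not tell look-alikes from the thing itself.
- spotter.regions_of(camera, target): "pixels" (384x512 bool, what is visible of it) and "extent" ([centre column, centre row, width, height] in pixels, round what is visible of it).
The state is a dict: "time_s": time; "joints": joint angles; "dq": joint speeds; "tau": joint torques, N m; "eef_pos": TCP position; "ee_rot": TCP orientation; "force": force on the tool from outside, world axes, zero at the start; "wrist_torque": the same for the moment, N m; "grip_width": opening from 0.0 (shut) to 1.0 (fully open).
Only numpy, scipy, OpenCV 4.12 (cv2) and the standard library are available. Lean on these libraries where they do the work, as an engineer would, in place of code of your own. Each camera call takes 0.05 s, during which the arm holds its last target. There are 200 camera calls.

### The job

Put the drying hooks away: first stand the wax tin that is on the hook box over on the cork mat, then swing the box's lid fully aside on its screw. Unhook the tangled steel hooks from each other (lift, turn and slip them apart) and lay every hook flat on the bottom of the box, each lengthwise in a slot of its own, then swing the lid shut square over the box; leave the tin on the mat and everything else on the bench where it is.

Things in the scene. Friction and masses are not known exactly. Their poses are not given: they have to be found in the camera images.
- hook1: twisted S-hook, 8 mm round steel bar, 124x48 mm, 40 high, 85 g; absent: None. Origin: footprint centre, at its underside; z up, x along it. Centre lines, mm: shank (-40,-20,4) to (40,-20,4), picked at (0,-20,4); big flat bend of radius 20 about (-40,0,4), via (-60,0,4) to a tip at (-28,20,4); small upright bend of radius 16 about (40,-20,20), via (56,-20,20) to a tip at (35,-20,36), mouth to -x
- hook2: like hook1. If both are there it leans in hook1 (0.3 rad, shank on the bench), turned 0.3-0.9 rad to its left: its big bend lies over hook1's shank, under the small bend's tip, round that bend's back. To free it raise it about 9 mm, turn it in line with hook1, shift it 22 mm along hook1's -x until clear of the tip, lift. Lifted straight up it drags hook1 along
- hook3: hook of the same shape, size and frame as hook1 (absent: None); hook4, if there, is hooked into it as hook2 is into hook1
- hook4: hook of the same shape, size and frame as hook1 (absent: None); if hook3 is there it is hooked into it and comes free as hook2 does from hook1; if not it lies by itself
- box: fixed wooden hook box 314 x 164 mm, 60 high, walls and floor 8 mm thick; origin under its centre, x along its length. Three ribs 6 mm thick, 14 mm high above the floor, at x = -76, 0, 76 mm make four empty slots 70 mm wide (in x) and 148 mm long (in y), centred at x = -114, -38, 38, 114 mm
- lid (a joint): flat wooden swing lid over the whole box, 8 mm thick, top 68 mm above the bench; swivels level on one upright screw near a corner of the box, at (-150,-75) mm in its frame. 0 rad: shut, square over the box (it starts at 0 to 0.15); grows clockwise seen from above, out to the right over free bench, to 1.9 rad; from 1.6 all slots are clear. Stays where it is left (0.2 N m)
- knob (a point): grip point in the lid's round wooden knob (26 mm across, standing 34 mm high on the lid), 11 mm below its top and 91 mm above the bench; with the lid shut it lies at (-30,55) mm in the box frame
- pin (a point): the screw the lid swivels on: on its upright axis, at the lid's top face (68 mm above the bench)
- wax_tin: round metal tin of board wax, 62 mm across, 46 mm high, about 0.2 kg, standing on the closed lid at the start; origin: centre of its underside, z up
- mat: cork mat 140 x 140 mm, 4 mm thick, fixed flat on the bench; origin: centre of its underside, x and y along its edges
- sanding_block: bystander to leave where it is: cork sanding block 110 x 65 x 34 mm; origin under its centre
- brush: bystander to leave where it is: flat brush with a wooden handle, 220 mm long, lying flat; origin near its middle
- oil_bottle: bystander to leave where it is: amber oil bottle, 64 mm across, 170 mm high; origin under its centre
Things that resemble listed ones, but are neither listed nor needed, are in the scene too. Leave any blue look-alike of the hook2 alone.

How it is judged (in metres and radians):
On the way, in this order (a step that is already met when the one before it is completed fails the run):
1. the wax tin stands upright on the cork mat, let go (x of wax_tin in the frame of mat between -0.072 and 0.072 m and y of wax_tin in the frame of mat between -0.072 and 0.072 m and angle between wax_tin's own z axis and vertical below 0.1 rad and height (world z) of wax_tin below 0.012 m and linear speed of wax_tin below 0.03 m/s and contact force between wax_tin and the fingers below 0.2 N), for 0.2 s.
2. the lid is swung aside, by more than 1.35 rad (value of joint lid above 1.35 rad), for 0.2 s.
At the end, for the whole second after the job is handed in: Each hook lies flat (tilt under 0.3 rad, underside within 9 mm of the floor) and still in the box, one to a slot (centres over 42 mm apart); the lid is shut to 0.08 rad; the wax tin stands upright on the mat, its centre within 72 mm of the mat's along each edge (x of wax_tin in the frame of mat between -0.072 and 0.072 m and y of wax_tin in the frame of mat between -0.072 and 0.072 m and angle between wax_tin's own z axis and vertical below 0.1 rad and height (world z) of wax_tin below 0.012 m and linear speed of each of wax_tin, hook1, hook2, hook3, hook4 below 0.03 m/s and value of joint lid below 0.08 rad and x of hook1 in the frame of box between -0.149 and 0.149 m and y of hook1 in the frame of box between -0.05 and 0.05 m and height (world z) of each of hook1, hook2, hook3, hook4 below 0.017 m and angle between each of hook1, hook2, hook3, hook4's own z axis and vertical below 0.3 rad and x of hook2 in the frame of box between -0.149 and 0.149 m and y of hook2 in the frame of box between -0.05 and 0.05 m and x of hook3 in the frame of box between -0.149 and 0.149 m and y of hook3 in the frame of box between -0.05 and 0.05 m and x of hook4 in the frame of box between -0.149 and 0.149 m and y of hook4 in the frame of box between -0.05 and 0.05 m and distance between each of hook2, hook3, hook4 and hook1 above 0.042 m and distance between each of hook3, hook4 and hook2 above 0.042 m and distance between hook4 and hook3 above 0.042 m); the robot touches nothing.
It fails at once if one of the bystanders is shifted by more than 40 mm (distance of any of sanding_block, brush, oil_bottle from where it was at the start of the episode above 0.04 m).
Of hook1, hook2, hook3, hook4 only 3 to 4 are there at a start; the rules pass over those that are not, and their reading is None.
At some moment in a run one of wax_tin may be knocked a few centimetres aside while the robot is not near it.
Once in a run the grip may slacken for a moment while it holds something.
It also fails if it takes over 200 s, if anything falls off the work surface, if the arm or the gripper's body presses on something with over 40 N, if the wrist force passes 120 N, or if a joint passes its speed limit or range.

## Working session

There is one attempt and no reset: what is moved stays moved. The work goes in short steps, Python scripts to look and compute and a tool call to move; the robot and the scene stay as the last step left them, time stands still between calls to the robot, and variables do not carry over. Pictures are saved under pics/ and viewed, about 12 in all and at most 16, crops included, and the job is handed in when it is done.

Besides the shell and the picture viewer there is one more tool, called after "Call:" by a JSON object that holds its "name" and its "arguments". step_arm: Moves the arm, as the interface text tells. Its arguments: {"type":"object","properties":{"plan":{"type":"string"},"grip_force":{"type":"number"}},"required":["plan"]}

```bash
ls; mkdir -p pics; cat > h.py <<'E'
import numpy as np, cv2
from rig import readout, cams, workorder, spotter, ctrl
def cam(n):
    i=cams.camera_info(n); R=cv2.Rodrigues(np.array(i['rvec'],float))[0]; t=np.array(i['tvec'],float).ravel()
    f=192/np.tan(np.radians(i['vfov'])/2); return R,t,f,i['cx'],i['cy']
def cloud(n,d):
    R,t,f,cx,cy=cam(n); v,u=np.mgrid[:d.shape[0],:d.shape[1]]
    P=np.stack([(u-cx)/f*d,(v-cy)/f*d,d],-1); W=(P-t)@R; W[d<=0]=np.nan; return W
def proj(n,p):
    R,t,f,cx,cy=cam(n); c=np.atleast_2d(p)@R.T+t; return np.c_[c[:,0]/c[:,2]*f+cx,c[:,1]/c[:,2]*f+cy]
def ray(n,u,v,z):
    R,t,f,cx,cy=cam(n); o=-t@R; d=np.array([(u-cx)/f,(v-cy)/f,1])@R; return o+d*(z-o[2])/d[2]
E
python3 - <<'E'
from h import *
s=readout.sense(); print(s)
for n in('side','top'):
    p,d=cams.capture(n); cv2.imwrite(f'pics/{n}0.png',p[...,::-1]); np.save(f'{n}0.npy',d); W=cloud(n,d)
    print(n,cams.camera_info(n), (d>0).mean())
    for t in['hook1','box','lid','knob','pin','wax_tin','mat','sanding_block','brush','oil_bottle']:
        for r in spotter.regions_of(n,t):
            m=r['pixels']; print(t,round(r['conf'],2),np.round(r['extent']),m.sum(),np.round(np.nanmedian(W[m],0)))
E
```

```text
pics
{'time_s': 0.0, 'joints': array([-1.49643301e+00,  3.13457562e-01,  1.49845180e+00, -3.98538085e-06,
        1.33102014e+00, -2.23397214e-01]), 'dq': array([-0.00096708,  0.00132401, -0.0012157 ,  0.00097956, -0.00189879,
       -0.00055397]), 'tau': array([ 3.04856012e-04, -4.12265003e+01, -2.59744084e+01, -1.22622987e-04,
        4.13034431e-03, -2.38682009e-05]), 'eef_pos': array([ 153.9929263 , -501.62766345,  230.72567399]), 'ee_rot': array([-6.66716037e-04,  9.88937498e-01,  1.48331315e-01,  4.78330544e-05]), 'force': array([0.50955117, 0.78994213, 0.50235716]), 'wrist_torque': array([-0.02290188, -0.02209618, -0.04805209]), 'grip_width': 0.9995223097969962}
side {'vfov': 44.84133519413917, 'cx': 254.13336981391802, 'cy': 186.92398001478608, 'rvec': array([ 2.06015718, -0.68638235,  0.36538681]), 'tvec': array([-325.08053029,  255.85868958, 1399.54036668])} 0.9957427978515625
hook1 0.77 [275. 300.  42.  16.] 230 [ 220. -333.    7.]
hook1 0.52 [264. 215.  12.  11.] 40 [435.  -7.   7.]
box 0.96 [339. 237. 115.  69.] 2708 [ 568. -303.   67.]
lid 0.87 [358. 232.  70.  64.] 194
[... 720 characters left out ...]
2.] 156 [561.  86.   9.]
hook1 0.45 [177. 190.  40.  18.] 176 [507. 333.   7.]
box 0.71 [373. 169.  69. 112.] 6502 [ 533. -235.   67.]
lid 0.65 [380. 169.  64. 107.] 5423 [ 533. -253.   68.]
pin 0.89 [378. 167.  66. 108.] 5484 [ 535. -252.   68.]
pin 0.54 [284. 189.  22.  26.] 22 [520.  42.  36.]
wax_tin 0.64 [222. 137.  45.  42.] 1838 [657. 212.   4.]
mat 0.66 [379. 166.  68. 108.] 5495 [ 535. -252.   68.]
mat 0.6 [222. 140.  46.  43.] 1841 [658. 213.   4.]
sanding_block 0.77 [288. 125.  39.  32.] 859 [694.  11.  33.]
sanding_block 0.67 [222. 140.  41.  43.] 1880 [658. 213.   4.]
brush 0.92 [153. 237.  61.  59.] 905 [359. 435.  13.]
oil_bottle 0.72 [124. 179.  33.  32.] 720 [496. 475. 120.]
```

```bash
python3 -c "
import cv2
t=cv2.imread('pics/top0.png');s=cv2.imread('pics/side0.png')
cv2.imwrite('pics/t1.png',cv2.resize(t[90:290,110:450],None,fx=2.35,fy=2.35,interpolation=cv2.INTER_CUBIC))
cv2.imwrite('pics/t2.png',cv2.resize(t[140:230,155:315],None,fx=5,fy=5,interpolation=cv2.INTER_CUBIC))
cv2.imwrite('pics/s1.png',cv2.resize(s[120:320,150:410],None,fx=3,fy=3,interpolation=cv2.INTER_CUBIC))"
```

```text
(no output)
```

View pics/t1.png

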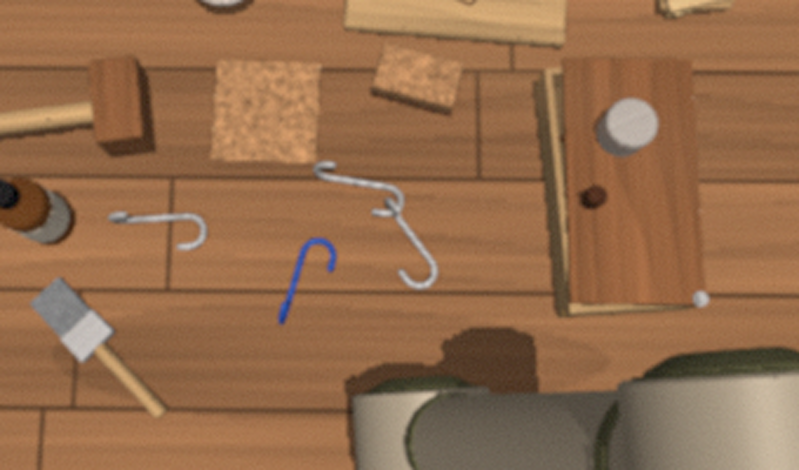

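View pics/t2.png

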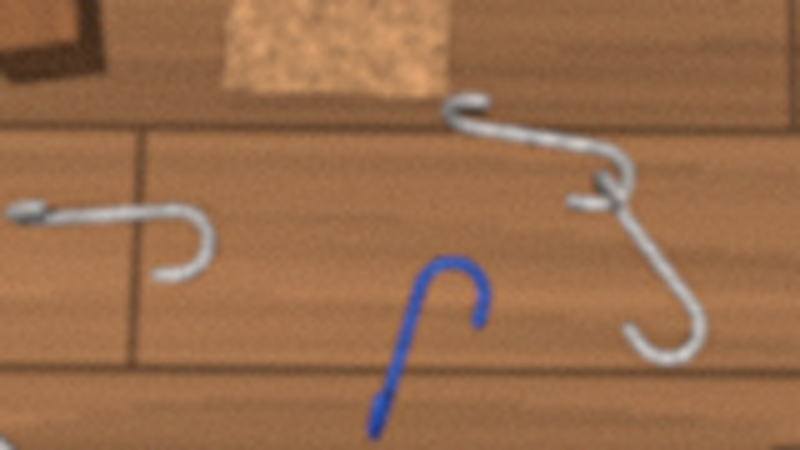

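View pics/s1.png

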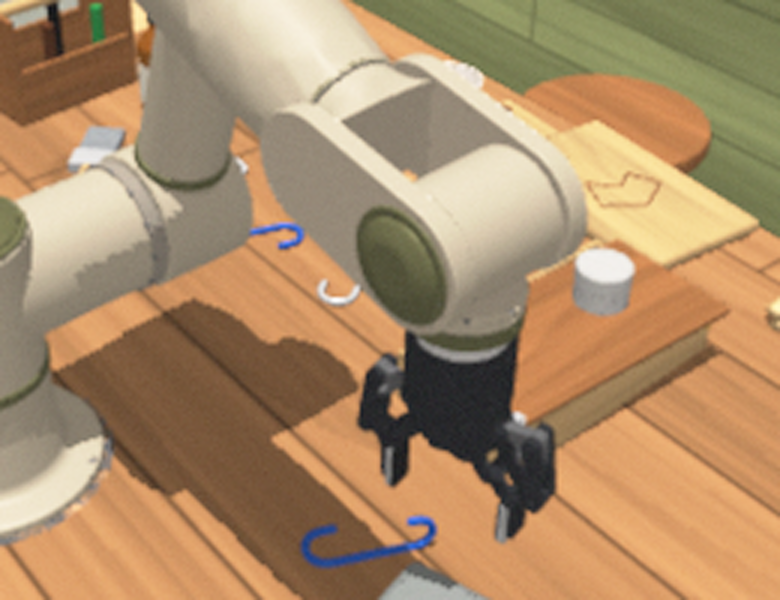

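The top view shows a tangled pair at about t1 (395,205), a lone silver hook at left (160,225), a blue look-alike in the middle, and the tin and knob on the lid with the mat at upper left. The side view shows a second blue hook under the gripper. So there are three hooks. Next I'll measure the tin, mat, lid and hooks.

```bash
cat >> h.py <<'E'
def minrect(P):
    (c,s,a)=cv2.minAreaRect(np.float32(P[:,:2])); return np.round(c,1),np.round(s,1),round(a,1)
def yaw():
    from scipy.spatial.transform import Rotation as Ro
    s=readout.sense(); w,x,y,z=s['ee_rot']; M=Ro.from_quat([x,y,z,w]).as_matrix(); return s,M
def go(x,y,z,jaw=None):
    """shift in tool cm to TCP x,y,z; turn to make the jaw (tool y) lie along angle jaw (deg, mod 180)"""
    s,M=yaw(); d=M.T@(np.array([x,y,z])-s['eef_pos'])/10; a=np.degrees(np.arctan2(M[1,1],M[0,1]))
    out=np.round(d,2)
    tw=0
    if jaw is not None: tw=-((jaw-a+90)%180-90)   # tool z down: +twist turns clockwise seen from above
    print('t',round(s['time_s'],2),'pos',np.round(s['eef_pos'],1),'jaw',round(a,1),'j6',round(s['joints'][5],2),'grip',round(s['grip_width'],3),'F',np.round(s['force'],1),'| shift cm',out,'twist',round(tw,1))
E
python3 - <<'E'
from h import *
W={n:cloud(n,np.load(n+'0.npy')) for n in('top','side')}
img={n:cv2.imread(f'pics/{n}0.png') for n in W}
for n in W:
    w=W[n]; x,y,z=w[...,0],w[...,1],w[...,2]
    reg=(x>350)&(x<760)&(y<-120)&(y>-420)
    tin=reg&(z>100)&(z<125)&(x>550); P=w[tin]; print(n,'tin',minrect(P),np.median(P,0).round(1))
    kb=reg&(z>85)&(z<110)&(x<550)&(y>-330)&(x>400); print('knob',kb.sum(), kb.any() and minrect(w[kb]), np.nanmax(w[kb][:,2],initial=0))
    lid=reg&(abs(z-68)<3.5); print('lid',minrect(w[lid]),np.median(z[lid]))
    bx=reg&(z>45)&(z<63); print('box',bx.sum(),minrect(w[bx]))
w=W['top'];x,y,z=w[...,0],w[...,1],w[...,2]
hsv=cv2.cvtColor(img['top'],cv2.COLOR_BGR2HSV)
m=(abs(x-657)<110)&(abs(y-212)<110)&(z>2)&(z<7)
m=cv2.morphologyEx(m.astype(np.uint8),cv2.MORPH_OPEN,np.ones((7,7)))>0
print('mat',m.sum(),minrect(w[m]))
print('sil',[ (np.round(w[a][ :2]),hsv[a]) for a in [(182,283),(175,262),(183,180)]], hsv[200,270])
go(599,-254,250)
for n in W: print(n,proj(n,[[599,-254,114],[657,212,4]]).round())
E
```

```text
top tin (array([ 609.2, -238.9]), array([59.8, 60.1]), 2.9) [ 607.8 -237.3  113.5]
knob 76 (array([ 522.5, -196.5]), array([24.5, 22.4]), 88.2) 105.9183542525168
lid (array([ 552., -252.]), array([318.2, 165.3]), 0.0) 67.8058505182319
box 535 (array([ 551.7, -249.5]), array([320.6, 182.1]), 3.9)
side tin (array([ 610. , -244.6]), array([65.3, 61. ]), 41.4) [ 605.1 -248.6  113.1]
knob 0 False 0.0
lid (array([ 558.9, -256.5]), array([311. , 167.1]), 0.1) 68.23736987873244
box 146 (array([ 550.4, -250.1]), array([326.6, 183.9]), 2.9)
mat 0 (array([0., 0.]), array([0., 0.]), 0.0)
sil [(array([515.,  21.]), array([ 12, 137, 162], dtype=uint8)), (array([537.,  86.]), array([ 13, 132, 158], dtype=uint8)), (array([508., 339.]), array([ 12,  20, 163], dtype=uint8))] [ 13 132 176]
t 1.1 pos [ 154.  -501.9  231.3] jaw -72.9 j6 -0.22 grip 1.001 F [ 0.4 -0.4  0.9] | shift cm [ 49.81 -10.64  -1.87] twist 0
top [[384. 145.]
 [222. 137.]]
side [[351. 210.]
 [273. 173.]]
```

```bash
python3 -c "
from h import *
go(609,-240,190)
w=cloud('top',np.load('top0.npy'))
import spotter if 0 else None" 2>/dev/null; python3 - <<'E'
from h import *
go(609,-240,190)
E
```

```text
t 1.1 pos [ 154.  -501.9  231.3] jaw -72.9 j6 -0.22 grip 1.001 F [ 0.4 -0.4  0.9] | shift cm [ 51.18 -11.69   4.13] twist 0
```

Call:
{"name": "step_arm", "arguments": {"plan": "5 -1.17 0 0 100;10 -2.3 0 0 100;15 -3.5 0.5 0 100;20 -4.7 1 0 100;25 -5.8 1.5 0 100;30 -7 2 0 100;35 -8 2.5 0 100;40 -9.2 3 0 100;45 -10.4 3.5 0 100;51.2 -11.7 4.1 0 100", "grip_force": 50}}

```text
time_s: 2.1
eef_pos: [587.1, -251.6, 192.7]
ee_rot: [0.0, 0.989, 0.148, -0.0]
force: [-0.4, -0.5, -0.3]
grip_width: 0.998
```

```bash
python3 - <<'E'
from h import *
go(609,-240,80)
E
```

```text
t 2.1 pos [ 587.1 -251.6  192.7] jaw -72.9 j6 0.68 grip 0.998 F [-0.4 -0.5 -0.3] | shift cm [ 2.43 -0.47 11.27] twist 0
```

Call:
{"name": "step_arm", "arguments": {"plan": "0 0 0 0 100;0 0 0 0 100;0 0 0 0 100"}}

```text
time_s: 2.4
eef_pos: [584.8, -253.8, 193.1]
ee_rot: [0.0, 0.989, 0.148, -0.0]
force: [-0.2, -0.5, 0.6]
grip_width: 0.995
```

```bash
python3 - <<'E'
from h import *
go(609,-240,80)
p,d=cams.capture('side'); W=cloud('side',d); np.save('side1.npy',d); cv2.imwrite('pics/side1.png',p[...,::-1])
p,d=cams.capture('top'); np.save('top1.npy',d); cv2.imwrite('pics/top1.png',p[...,::-1])
w=cloud('top',d); hsv=cv2.cvtColor(p,cv2.COLOR_RGB2HSV)
r=max(spotter.regions_of('top','mat'),key=lambda r:(abs(r['extent'][0]-222)<15)*r['conf']); print('mat',r['conf'],minrect(w[r['pixels']]))
E
```

```text
t 2.4 pos [ 584.8 -253.8  193.1] jaw -73.0 j6 0.68 grip 0.995 F [-0.2 -0.5  0.6] | shift cm [ 2.72 -0.61 11.31] twist 0
mat 0.89 (array([657.2, 213.2]), array([139.1, 138.3]), 86.8)
```

Call:
{"name": "step_arm", "arguments": {"plan": "2.72 -0.61 0 0 100;2.72 -0.61 2 0 100;2.72 -0.61 5 0 100;2.72 -0.61 8 0 100;2.72 -0.61 10 0 100;2.72 -0.61 11.3 0 100;2.72 -0.61 11.3 0 40;2.72 -0.61 11.3 0 40;2.72 -0.61 11.3 0 40;2.72 -0.61 11.3 0 40", "grip_force": 50}}

```text
time_s: 3.55
eef_pos: [610.2, -239.6, 81.2]
ee_rot: [0.001, 0.989, 0.148, 0.001]
force: [0.5, -0.0, 4.0]
grip_width: 0.712
```

Call:
{"name": "step_arm", "arguments": {"plan": "0 0 0 0 40;0 0 -2 0 40;0 0 -5 0 40;0 0 -8 0 40;0 0 -8 0 40"}}

```text
time_s: 4.05
eef_pos: [611.1, -239.9, 164.3]
ee_rot: [0.002, 0.989, 0.148, 0.003]
force: [0.8, 0.2, -2.0]
grip_width: 0.712
```

```bash
python3 - <<'E'
from h import *
go(657,213,160)
E
```

```text
t 4.05 pos [ 611.1 -239.9  164.3] jaw -72.9 j6 0.72 grip 0.712 F [ 0.8  0.2 -2. ] | shift cm [ 17.68 -41.95   0.29] twist 0
```

Held (about 60 mm, 2 N). Carry it to the mat.

Call:
{"name": "step_arm", "arguments": {"plan": "1.7 -4 0 0 40;3.5 -8.2 0 0 40;5.2 -12.4 0 0 40;7 -16.6 0 0 40;8.8 -20.8 0 0 40;10.5 -25 0 0 40;12.3 -29.2 0 0 40;14 -33.4 0 0 40;15.8 -37.6 0 0 40;17.7 -42 0 0 40", "grip_force": 50}}

```text
time_s: 5.05
eef_pos: [655.2, 215.9, 158.6]
ee_rot: [0.0, 0.989, 0.148, -0.001]
force: [0.6, -0.6, -1.9]
grip_width: 0.714
```

Call:
{"name": "step_arm", "arguments": {"plan": "0 0 0 0 40;0 0 0 0 40"}}

```text
time_s: 5.25
eef_pos: [655.1, 215.1, 158.3]
ee_rot: [0.0, 0.989, 0.149, -0.001]
force: [-0.2, -0.8, -1.1]
grip_width: 0.714
```

```bash
python3 - <<'E'
from h import *
go(657,213,18)
E
```

```text
t 5.25 pos [655.1 215.1 158.3] jaw -72.8 j6 1.42 grip 0.714 F [-0.2 -0.8 -1.1] | shift cm [ 0.15  0.26 14.03] twist 0
```

Call:
{"name": "step_arm", "arguments": {"plan": "0.1 0.2 4 0 40;0.1 0.2 8 0 40;0.1 0.2 11 0 40;0.1 0.2 13 0 40;0.1 0.2 14 0 40;0.1 0.2 14 0 40;0.1 0.2 14 0 75;0.1 0.2 14 0 85;0.1 0.2 14 0 90;0.1 0.2 14 0 90"}}

```text
time_s: 6.25
eef_pos: [657.5, 212.6, 20.4]
ee_rot: [0.0, 0.989, 0.148, 0.0]
force: [-0.2, -0.1, 0.7]
grip_width: 0.899
```

Call:
{"name": "step_arm", "arguments": {"plan": "0 0 0 0 100;0 0 0 0 100;0 0 -3 0 100;0 0 -7 0 100;0 0 -11 0 100;0 0 -14 0 100;0 0 -14 0 100"}}

```text
time_s: 6.95
eef_pos: [658.9, 213.0, 165.3]
ee_rot: [0.0, 0.989, 0.148, 0.004]
force: [0.4, -0.2, 0.3]
grip_width: 1.001
```

```bash
python3 - <<'E'
from h import *
w1=cloud('top',np.load('top1.npy'))
go(522.5,-196.5,180,-43)
p,d=cams.capture('side'); W=cloud('side',d); np.save('side2.npy',d); cv2.imwrite('pics/side2.png',p[...,::-1])
x,y,z=W[...,0],W[...,1],W[...,2]
k=(abs(x-520)<50)&(abs(y+197)<50)&(z>75)&(z<112); print(k.sum(),minrect(W[k]),np.median(W[k],0),W[k].max(0))
t=(abs(x-657)<70)&(abs(y-213)<70)&(z>40)&(z<56); print(t.sum(),t.any() and (minrect(W[t]),np.median(W[t],0)))
E
```

```text
t 6.95 pos [658.9 213.  165.3] jaw -72.9 j6 1.42 grip 1.001 F [ 0.4 -0.2  0.3] | shift cm [-25.05  35.14  -1.64] twist -29.9
70 (array([ 521.8, -202.1]), array([25.4, 22.5]), 23.9) [ 519.33156177 -204.50336751   97.38994151] [ 534.7791354  -188.23768822  105.21575203]
122 ((array([655.3, 204.4]), array([63.4, 58. ]), 70.6), array([652.37945565, 202.67338473,  49.86834307]))
```

Call:
{"name": "step_arm", "arguments": {"plan": "-3 4.2 0 -6 60;-6 8.4 0 -12 60;-9 12.6 0 -18 60;-12 16.8 0 -24 60;-15 21 0 -30 60;-18 25.2 0 -30 60;-21 29.4 0 -30 60;-24 33.6 0 -30 60;-25 35.1 0 -30 60;-25 35.1 0 -30 60"}}

```text
time_s: 8.0
eef_pos: [519.7, -199.4, 158.6]
ee_rot: [-0.001, 0.918, 0.397, -0.001]
force: [0.0, 0.1, -0.5]
grip_width: 0.603
```

Call:
{"name": "step_arm", "arguments": {"plan": "0 0 0 0 60;0 0 0 0 60"}}

```text
time_s: 8.2
eef_pos: [521.3, -195.2, 159.2]
ee_rot: [-0.001, 0.917, 0.4, -0.0]
force: [0.1, -0.1, -0.0]
grip_width: 0.6
```

```bash
python3 - <<'E'
from h import *
go(522,-198,78,-43)
p,d=cams.capture('top'); np.save('top2.npy',d); cv2.imwrite('pics/top2.png',p[...,::-1])
w=cloud('top',d);x,y,z=w[...,0],w[...,1],w[...,2]
t=(abs(x-657)<70)&(abs(y-213)<70)&(z>42)&(z<56); print('tin',minrect(w[t]),np.median(w[t],0))
print('pin',ray('top',408,217,68))
E
```

```text
t 8.2 pos [ 521.3 -195.2  159.2] jaw -42.9 j6 0.18 grip 0.6 F [ 0.1 -0.1 -0. ] | shift cm [-0.16  0.25  8.12] twist 0.1
tin (array([657.2, 213.1]), array([60.7, 58.1]), 2.2) [655.34287832 211.99152974  49.68820583]
pin [ 402.19864345 -329.42797573   68.        ]
```

Call:
{"name": "step_arm", "arguments": {"plan": "-0.1 0.2 3 0 60;-0.1 0.2 6 0 60;-0.1 0.2 8.1 0 60;-0.1 0.2 8.1 0 60;-0.1 0.2 8.1 0 20;-0.1 0.2 8.1 0 15;-0.1 0.2 8.1 0 15;-0.1 0.2 8.1 0 15;-0.1 0.2 8.1 0 15", "grip_force": 40}}

```text
time_s: 9.15
eef_pos: [522.9, -198.4, 80.4]
ee_rot: [0.001, 0.917, 0.399, 0.001]
force: [1.3, 3.8, 6.4]
grip_width: 0.283
```

```bash
python3 - <<'E'
from h import *
s,M=yaw(); go(522,-198,78)
pin=np.array([402,-328]); k=s['eef_pos'][:2]; 
for i in range(1,17):
    a=np.radians(-6*i); R=np.array([[np.cos(a),-np.sin(a)],[np.sin(a),np.cos(a)]]); p=pin+R@(k-pin)
    print(i,np.round(M.T@np.r_[p-k,0]/10,2),6*i, p.round())
E
```

```text
t 9.15 pos [ 522.9 -198.4   80.4] jaw -42.9 j6 0.18 grip 0.283 F [1.3 3.8 6.4] | shift cm [-0.03 -0.1   0.24] twist 0
1 [-0.1   1.85  0.  ] 6 [ 536. -212.]
2 [-0.39  3.68  0.01] 12 [ 547. -226.]
3 [-0.87  5.48  0.01] 18 [ 557. -242.]
4 [-1.54  7.21  0.02] 24 [ 565. -259.]
5 [-2.39  8.86  0.02] 30 [ 572. -276.]
6 [-3.4  10.41  0.02] 36 [ 576. -294.]
7 [-4.57 11.85  0.03] 42 [ 579. -313.]
8 [-5.88 13.16  0.03] 48 [ 579. -331.]
9 [-7.33 14.33  0.03] 54 [ 578. -350.]
10 [-8.88 15.34  0.03] 60 [ 575. -368.]
11 [-10.54  16.18   0.03] 66 [ 570. -386.]
12 [-12.27  16.84   0.03] 72 [ 563. -403.]
13 [-14.06  17.32   0.03] 78 [ 554. -419.]
14 [-15.9   17.61   0.03] 84 [ 544. -435.]
15 [-17.75  17.7    0.03] 90 [ 532. -449.]
16 [-19.6   17.6    0.02] 96 [ 518. -462.]
```

Call:
{"name": "step_arm", "arguments": {"plan": "-0.1 1.85 0 6 15;-0.39 3.68 0 12 15;-0.87 5.48 0 18 15;-1.54 7.21 0 24 15;-2.39 8.86 0 30 15;-3.4 10.41 0 36 15;-4.57 11.85 0 42 15;-5.88 13.16 0 48 15;-5.88 13.16 0 48 15"}}

```text
time_s: 10.05
eef_pos: [579.9, -333.6, 80.5]
ee_rot: [0.002, 1.0, -0.011, 0.003]
force: [7.2, -0.8, 2.8]
grip_width: 0.284
```

```bash
python3 - <<'E'
from h import *
s,M=yaw(); go(579,-331,80)
pin=np.array([402,-328]); k=s['eef_pos'][:2]; print(np.hypot(*(k-pin)))
for i in range(1,10):
    a=np.radians(-6*i); R=np.array([[np.cos(a),-np.sin(a)],[np.sin(a),np.cos(a)]]); p=pin+R@(k-pin)
    print(i,np.round(M.T@np.r_[p-k,0]/10,2),6*i, p.round())
E
```

```text
t 10.05 pos [ 579.9 -333.6   80.5] jaw -91.2 j6 0.89 grip 0.284 F [ 7.2 -0.8  2.8] | shift cm [-0.09 -0.25  0.05] twist 0
177.95418896093207
1 [-0.12  1.86  0.  ] 6 [ 578. -352.]
2 [-0.43  3.7   0.01] 12 [ 575. -370.]
3 [-0.92  5.49  0.01] 18 [ 569. -388.]
4 [-1.61  7.22  0.01] 24 [ 562. -405.]
5 [-2.47  8.87  0.01] 30 [ 553. -422.]
6 [-3.500e+00  1.043e+01  1.000e-02] 36 [ 543. -437.]
7 [-4.690e+00  1.186e+01  1.000e-02] 42 [ 530. -451.]
8 [-6.02 13.17  0.  ] 48 [ 517. -464.]
9 [-7.48 14.32 -0.  ] 54 [ 502. -475.]
```

Call:
{"name": "step_arm", "arguments": {"plan": "-0.12 1.86 0 6 15;-0.43 3.7 0 12 15;-0.92 5.49 0 18 15;-1.61 7.22 0 24 15;-2.47 8.87 0 30 15;-3.5 10.43 0 36 15;-4.69 11.86 0 42 15;-6.02 13.17 0 48 15;-6.7 13.75 0 51 15;-6.7 13.75 0 51 15"}}

```text
time_s: 11.05
eef_pos: [509.5, -470.5, 80.5]
ee_rot: [0.002, 0.898, -0.44, 0.004]
force: [8.4, -8.5, -1.3]
grip_width: 0.281
```

Call:
{"name": "step_arm", "arguments": {"plan": "0 0 0 0 60;0 0 0 0 60;0 0 0 0 60;0 0 -4 0 60;0 0 -8 0 60;0 0 -12 0 60;0 0 -12 0 60"}}

```text
time_s: 11.75
eef_pos: [510.4, -468.7, 205.7]
ee_rot: [0.002, 0.899, -0.438, 0.005]
force: [0.5, 0.3, 0.7]
grip_width: 0.605
```

```bash
python3 - <<'E'
from h import *
go(579,-331,80)
p,d=cams.capture('top'); np.save('top3.npy',d); cv2.imwrite('pics/top3.png',p[...,::-1])
w=cloud('top',d);x,y,z=w[...,0],w[...,1],w[...,2]
b=(z>52)&(z<63)&(abs(x-550)<220)&(abs(y+245)<110)&(y>-345); print('box rim',b.sum(),minrect(w[b]))
f=(z>3)&(z<13)&(abs(x-550)<150)&(abs(y+245)<70); print('floor',f.sum(),np.median(z[f]),minrect(w[f]))
p2,d=cams.capture('side'); np.save('side3.npy',d); cv2.imwrite('pics/side3.png',p2[...,::-1])
t=cv2.resize(p[90:290,130:470],None,fx=2.35,fy=2.35,interpolation=cv2.INTER_CUBIC); cv2.imwrite('pics/t3.png',t[...,::-1])
t=cv2.resize(p2[130:300,160:460],None,fx=2.6,fy=2.6,interpolation=cv2.INTER_CUBIC); cv2.imwrite('pics/s3.png',t[...,::-1])
E
```

```text
t 11.75 pos [ 510.4 -468.7  205.7] jaw -141.9 j6 1.57 grip 0.605 F [0.5 0.3 0.7] | shift cm [ -6.73 -13.9   12.5 ] twist 0
box rim 568 (array([ 599.8, -246.9]), array([213.4, 183.1]), 3.9)
floor 1468 7.897975793965049 (array([ 628.6, -243.8]), array([142. , 135.9]), 4.0)
```

View pics/t3.png

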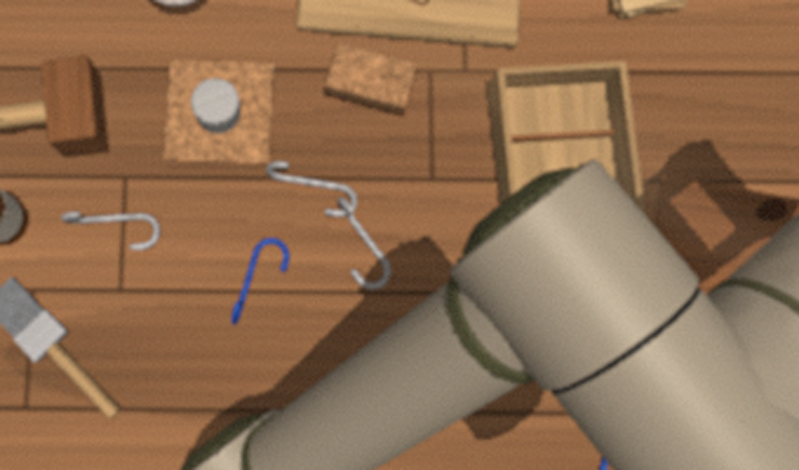

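View pics/s3.png

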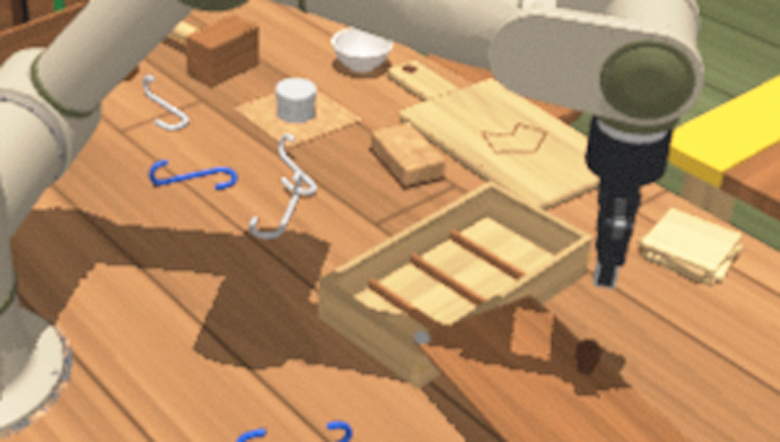

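The lid is fully aside, the slots are visible, and the hooks show clearly in both views. Next I'll fit the hook models in both pictures.

```bash
cat >> h.py <<'E'
from scipy.spatial.transform import Rotation as Ro
from scipy.optimize import least_squares
from scipy.spatial import cKDTree
def hookpts():
    L=[[x,-20,4] for x in np.linspace(-40,40,30)]
    a0,a1=np.radians(270),np.arctan2(20,12)   # big: from (-40,-20) via (-60,0) to (-28,~16..20)
    for a in np.linspace(270,59,25): L.append([-40+20*np.cos(np.radians(a)),20*np.sin(np.radians(a)),4])
    for a in np.linspace(-90,107,22): L.append([40+16*np.cos(np.radians(a)),-20,20+16*np.sin(np.radians(a))])
    return np.array(L,float)
HP=hookpts()
def pose(p): # x,y,z of shank mid underside, yaw, roll, pitch
    x,y,z,yw,ro,pi=p; R=Ro.from_euler('ZYX',[yw,pi,ro]); return R,np.array([x,y,z+4.])
def hookworld(p):
    R,t=pose(p); return R.apply(HP-[0,-20,4])+t
def silver(img,box):
    hsv=cv2.cvtColor(img,cv2.COLOR_BGR2HSV); m=(hsv[...,1]<75)&(hsv[...,2]>85); o=np.zeros_like(m); u0,v0,u1,v1=box; o[v0:v1,u0:u1]=m[v0:v1,u0:u1]; return o
def fit(inits,masks,free):
    """joint fit of several hooks; masks {cam:bool}; free: per hook list of free parameter indices"""
    pts={n:np.argwhere(m)[:,::-1].astype(float) for n,m in masks.items()}
    dts={n:cv2.distanceTransform((~m).astype(np.uint8),cv2.DIST_L2,5).astype(np.float32) for n,m in masks.items()}
    P0=[np.array(i,float) for i in inits]
    def un(v):
        P=[p.copy() for p in P0]; k=0
        for p,f in zip(P,free):
            for j in f: p[j]+=v[k]*(0.01 if j>2 else 1); k+=1
        return P
    def res(v):
        P=un(v); W=np.vstack([hookworld(p) for p in P]); out=[]
        for n in pts:
            q=proj(n,W); out.append(np.minimum(cv2.remap(dts[n],q[:,0].astype(np.float32)[None],q[:,1].astype(np.float32)[None],cv2.INTER_LINEAR,borderValue=20)[0],15))
            out.append(np.minimum(cKDTree(q).query(pts[n])[0],8)*.7)
        return np.concatenate(out)
    nv=sum(map(len,free)); v=np.zeros(nv)
    for s in (3,1): r=least_squares(res,v,diff_step=None,x_scale=s,loss='soft_l1',method='trf'); v=r.x
    return un(v),np.sqrt(np.mean(res(v)**2)),{n:len(pts[n]) for n in pts}
E
cat > f1.py <<'E'
from h import *
import sys
T=cv2.imread('pics/top3.png');S=cv2.imread('pics/side3.png')
mk={'top':silver(T,(240,150,302,218)),'side':silver(S,(250,180,285,225))}
a=ray('top',286,191,4);b=ray('top',263,167.6,4)
P,e,n=fit([[a[0],a[1],0,.61,0,0],[b[0],b[1],0,1.4,.3,0]],mk,[[0,1,3],[0,1,2,3,4,5]]); print(e,n)
for p in P: print(np.round(p,2))
c=ray('top',177,182,4)
mc={'top':silver(T,(150,172,205,202)),'side':silver(S,(205,155,235,183))}
Q,e,n=fit([[c[0],c[1],0,1.55,0,0]],mc,[[0,1,3]]); print(e,n,np.round(Q[0],2))
o=np.zeros((384,512,3),np.uint8)
outs=[]
for nme,I,r in(('top',T,(150,145,305,220)),('side',S,(195,150,295,230))):
    J=cv2.resize(I,None,fx=5,fy=5,interpolation=cv2.INTER_CUBIC)
    for p,col in zip(P+Q,((0,0,255),(0,255,0),(255,0,0))):
        for q in proj(nme,hookworld(p)): cv2.circle(J,tuple(int(t) for t in q*5+2),1,col,-1)
    outs.append(J[r[1]*5:r[3]*5,r[0]*5:r[2]*5])
w=max(o.shape[1] for o in outs); outs=[cv2.copyMakeBorder(o,0,0,0,w-o.shape[1],cv2.BORDER_CONSTANT) for o in outs]
cv2.imwrite('pics/fit3.png',np.vstack(outs)[:, :])
im=np.vstack(outs); s=min(800/im.shape[1],600/im.shape[0]); cv2.imwrite('pics/fit3.png',cv2.resize(im,None,fx=s,fy=s))
E
python3 f1.py
```

```text
1.1434001612579674 {'top': 415, 'side': 210}
[487.37  14.16   0.     0.63   0.     0.  ]
[ 5.6125e+02  8.6770e+01  6.0000e-01  1.4100e+00  2.7000e-01 -0.0000e+00]
1.414683521009914 {'top': 193, 'side': 120} [510.14 349.4    0.     1.65   0.     0.  ]
```

View pics/fit3.png

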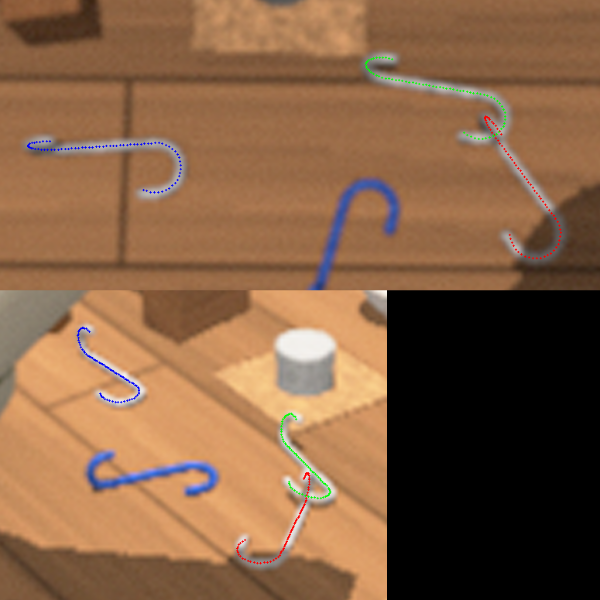

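The overlaid models match all three hooks in both views: lone hook (blue dots), hook1 (red), and leaning hook2 (green). Next I'll check the unhooking path for clearance.

```bash
cat > path.py <<'E'
from h import *
h1=np.array([487.37,14.16,0,.63,0,0]); h2=np.array([561.25,86.77,.6,1.41,.27,0])
A=cKDTree(hookworld(h1))
def up(P): # denser
    return P
def clr(p): return A.query(hookworld(p))[0].min()
print('start',clr(h2)); 
ux=np.array([np.cos(.63),np.sin(.63)])
# pivot: big-bend centre of hook2
def bc(p): R,t=pose(p); return R.apply([-40,20,0])+t
c0=bc(h2); R1,t1=pose(h1); print('bend centre in hook1 frame (shank mid origin)',R1.inv().apply(c0-t1))
def place(yw,dx,dy,dz):  # bend centre shifted by dx,dy in hook1 axes
    p=h2.copy(); p[3]=yw; p[2]+=dz; d=R1.apply([dx,dy,0]); 
    q=p.copy(); c=bc(q); p[:2]+=c0[:2]+d[:2]-c[:2]; return p
for dz in(0,5,7,9,11,13): print('raise',dz,clr(place(1.41,0,0,dz)).round(1))
for dz in (7,9,11):
  print('dz',dz)
  for yw in np.linspace(1.41,.63,6):
    best=max(((clr(place(yw,dx,dy,dz)),dx,dy) for dx in range(-24,25,3) for dy in range(-15,16,3)))
    print(round(yw,2),'no shift',clr(place(yw,0,0,dz)).round(1),'best',np.round(best,1), 'slide -x:',[clr(place(yw,-s,0,dz)).round(1) for s in range(0,40,4)])
E
python3 path.py
```

```text
start 9.458739806318496
bend centre in hook1 frame (shank mid origin) [60.48232694  0.71684145  5.93462873]
raise 0 9.5
raise 5 14.0
raise 7 14.8
raise 9 13.0
raise 11 11.1
raise 13 9.2
dz 7
1.41 no shift 14.8 best [ 15.5 -18.   -9. ] slide -x: [np.float64(14.8), np.float64(14.5), np.float64(14.6), np.float64(14.5), np.float64(11.9), np.float64(9.1), np.float64(6.4), np.float64(3.9), np.float64(1.5), np.float64(1.7)]
1.25 no shift 15.0 best [ 16.5 -18.   -6. ] slide -x: [np.float64(15.0), np.float64(15.1), np.float64(15.2), np.float64(15.2), np.float64(12.9), np.float64(10.6), np.float64(8.3), np.float64(6.1), np.float64(4.1), np.float64(2.1)]
1.1 no shift 14.4 best [ 16.9 -24.   -9. ] slide -x: [np.float64(14.4), np.float64(14.8), np.float64(14.8), np.float64(14.8), np.float64(14.2), np.float64(12.5), np.float64(10.7), np.float64(8.9), np.float64(7.2), np.float64(5.5)]
0.94 no shift 13.8 best [ 16.2 -24.   -9. ] slide -x: [np.float64(13.8), np.float64(13.9), np.float64(14.0), np.float64(13.9), np.float64(14.0), np.float64(13.9), np.float64(13.2), np.float64(12.0), np.float64(10.7), 
[... 2586 characters left out ...]
4 no shift 13.1 best [ 16.6 -24.   -6. ] slide -x: [np.float64(13.1), np.float64(12.5), np.float64(12.7), np.float64(14.1), np.float64(15.2), np.float64(14.0), np.float64(12.8), np.float64(11.6), np.float64(10.3), np.float64(9.2)]
0.79 no shift 13.8 best [ 17.8 -24.   -3. ] slide -x: [np.float64(13.8), np.float64(13.3), np.float64(13.5), np.float64(14.8), np.float64(16.8), np.float64(16.3), np.float64(15.6), np.float64(15.0), np.float64(14.4), np.float64(13.8)]
0.63 no shift 14.6 best [ 16.2 -24.    0. ] slide -x: [np.float64(14.6), np.float64(14.1), np.float64(14.3), np.float64(15.5), np.float64(16.2), np.float64(16.2), np.float64(16.2), np.float64(16.2), np.float64(16.2), np.float64(16.2)]
```

```bash
cat >> path.py <<'E'
print('slide/lift', [ [clr(place(.63,-s,0,dz)).round(1) for dz in (8,14,20,26,32,38,44)] for s in (22,25,28)])
print('rot dz8',[clr(place(y,0,0,8)).round(1) for y in np.linspace(1.41,.63,6)])
go(561,87,120,-9)
E
python3 path.py | tail -3
```

```text
slide/lift [[np.float64(13.3), np.float64(17.7), np.float64(17.3), np.float64(16.7), np.float64(17.2), np.float64(19.1), np.float64(22.3)], [np.float64(13.3), np.float64(18.2), np.float64(17.2), np.float64(18.1), np.float64(18.6), np.float64(19.7), np.float64(22.4)], [np.float64(13.3), np.float64(18.6), np.float64(17.3), np.float64(17.9), np.float64(18.6), np.float64(19.7), np.float64(22.4)]]
rot dz8 [np.float64(13.9), np.float64(14.5), np.float64(15.0), np.float64(14.5), np.float64(13.8), np.float64(13.2)]
t 11.85 pos [ 509.2 -467.4  199.3] jaw -141.9 j6 1.57 grip 0.599 F [-1.3 -0.2 -1. ] | shift cm [-40.45 -38.27   7.89] twist 47.1
```

Call:
{"name": "step_arm", "arguments": {"plan": "-3 -2.9 0 -8 45;-6 -5.8 0 -16 45;-9 -8.7 0 -24 45;-12 -11.5 0 -32 45;-15 -14.4 0 -40 45;-18 -17.2 0 -48 45;-21 -20 0 -56 45;-24 -22.8 0 -64 45;-27 -25.6 0 -72 45;-30 -28.4 0 -80 45"}}

```text
time_s: 12.85
eef_pos: [546.9, -54.2, 197.3]
ee_rot: [-0.001, 0.969, 0.245, -0.001]
force: [0.3, -0.6, -0.5]
grip_width: 0.448
```

```bash
python3 -c "
from h import *
go(561,87,120,-9)"
```

```text
t 12.85 pos [546.9 -54.2 197.3] jaw -61.6 j6 0.76 grip 0.448 F [ 0.3 -0.6 -0.5] | shift cm [  7.97 -11.73   7.74] twist -52.6
```

Call:
{"name": "step_arm", "arguments": {"plan": "1.5 -2.3 1 -8 45;3 -4.6 2.5 -16 45;4.5 -7 4 -24 45;6 -9.3 5.5 -32 45;8 -11.7 7 -40 45;8 -11.7 7.7 -48 45;8 -11.7 7.7 -52.6 45;8 -11.7 7.7 -52.6 45;8 -11.7 7.7 -52.6 45"}}

```text
time_s: 13.75
eef_pos: [562.8, 84.7, 121.1]
ee_rot: [-0.001, 0.763, 0.646, -0.001]
force: [0.6, 0.2, -0.0]
grip_width: 0.451
```

```bash
python3 - <<'E'
from h import *
go(561,87,2,-9)
p,d=cams.capture('top'); np.save('top4.npy',d); cv2.imwrite('pics/top4.png',p[...,::-1])
w=cloud('top',d);x,y,z=w[...,0],w[...,1],w[...,2]
b=(z>54)&(z<64)&(abs(x-550)<190)&(abs(y+245)<110)&(y>-345); print('box rim',b.sum(),minrect(w[b]))
for zz in (3,): 
    f=(z>4)&(z<12)&(abs(x-550)<150)&(abs(y+245)<76); print('floor',f.sum(),minrect(w[f]),np.median(z[f]))
rb=(z>17)&(z<27)&(abs(x-550)<130)&(abs(y+245)<60)
for a in (445,480,510,540,565,600,625,660):pass
P=w[rb]; Rb=np.array([[np.cos(.07),np.sin(.07)],[-np.sin(.07),np.cos(.07)]]); q=(P[:,:2]-[546.4,-243.7])@Rb.T
print('rib x hist',np.histogram(q[:,0],np.arange(-130,131,10)))
p2,d=cams.capture('side'); np.save('side4.npy',d); cv2.imwrite('pics/side4.png',p2[...,::-1])
W=cloud('side',d);x,y,z=W[...,0],W[...,1],W[...,2]
b=(z>55)&(z<62)&(abs(x-550)<190)&(abs(y+245)<110); print('side rim',b.sum(),minrect(W[b]))
E
```

```text
t 13.75 pos [562.8  84.7 121.1] jaw -9.5 j6 0.11 grip 0.451 F [ 0.6  0.2 -0. ] | shift cm [ 0.2  -0.19 11.91] twist -0.5
box rim 954 (array([ 546.8, -248.4]), array([318.3, 178.8]), 4.1)
floor 3536 (array([ 550.2, -245.5]), array([151.2, 299.5]), 89.6) 7.902958493175771
rib x hist (array([ 0,  0,  0,  0,  0, 88,  0,  0,  0,  0,  0,  0, 25, 62,  0,  0,  0,
        0,  0,  0, 81,  6,  0,  0,  0,  0]), array([-130, -120, -110, -100,  -90,  -80,  -70,  -60,  -50,  -40,  -30,
        -20,  -10,    0,   10,   20,   30,   40,   50,   60,   70,   80,
         90,  100,  110,  120,  130]))
side rim 545 (array([ 548.6, -247.6]), array([320.9, 176.1]), 4.4)
```

Call:
{"name": "step_arm", "arguments": {"plan": "0.2 -0.2 4 -0.5 45;0.2 -0.2 8 -0.5 45;0.2 -0.2 10 -0.5 45;0.2 -0.2 11.5 -0.5 45;0.2 -0.2 11.8 -0.5 45;0.2 -0.2 11.8 -0.5 45;0.2 -0.2 11.8 -0.5 45", "grip_force": 80}}

```text
time_s: 14.55
eef_pos: [562.4, 87.0, 5.1]
ee_rot: [0.001, 0.76, 0.65, 0.001]
force: [0.2, -0.6, -0.2]
grip_width: 0.449
```

```bash
python3 -c "
from h import *
go(561,87,2,-9)"
```

```text
t 14.55 pos [562.4  87.    5.1] jaw -8.8 j6 0.1 grip 0.449 F [ 0.2 -0.6 -0.2] | shift cm [-0.02 -0.14  0.31] twist 0.2
```

Call:
{"name": "step_arm", "arguments": {"plan": "0 -0.1 0.25 0 45;0 -0.1 0.25 0 45;0 -0.1 0.25 0 0;0 -0.1 0.25 0 0;0 -0.1 0.25 0 0;0 -0.1 0.25 0 0;0 -0.1 0.25 0 0;0 -0.1 0.25 0 0", "grip_force": 80}}

```text
time_s: 15.35
eef_pos: [560.8, 87.2, 1.7]
ee_rot: [0.0, 0.759, 0.651, 0.0]
force: [-2.3, -0.4, 5.6]
grip_width: 0.047
```

```bash
cat > p2.py <<'E'
from path import *
s,M=yaw(); t0=s['eef_pos']; g=t0-np.array([h2[0],h2[1],0]); g[2]=0
go(561,87,2)
def row(p,tw): 
    tgt=np.array([p[0],p[1],t0[2]+(p[2]-h2[2])])-np.r_[h2[:2],t0[2]]; print(np.round(M.T@tgt/10,2),round(tw,1))
print('ROWS')
row(place(1.41,0,0,8),0)
for y in np.linspace(1.41,.63,7)[1:]: row(place(y,0,0,8),np.degrees(1.41-y))
for q in (8,16,24,26): row(place(.63,-q,0,8),np.degrees(.78))
E
python3 p2.py | sed -n '/^t /p;/ROWS/,$p' | tail -13
```

```text
t 15.35 pos [560.8  87.2   1.7] jaw -8.8 j6 0.1 grip 0.047 F [-2.3 -0.4  5.6] | shift cm [-0.01  0.03 -0.03] twist 0
ROWS
[ 0.   0.  -0.8] 0
[-0.29  0.5  -0.8 ] 7.4
[-0.64  0.96 -0.8 ] 14.9
[-1.04  1.37 -0.8 ] 22.3
[-1.5   1.72 -0.8 ] 29.8
[-2.    2.01 -0.8 ] 37.2
[-2.53  2.24 -0.8 ] 44.7
[-3.09  1.67 -0.8 ] 44.7
[-3.66  1.11 -0.8 ] 44.7
[-4.22  0.54 -0.8 ] 44.7
[-4.36  0.4  -0.8 ] 44.7
```

Call:
{"name": "step_arm", "arguments": {"plan": "0 0 -0.4 0 0;0 0 -0.8 0 0;0 0 -0.8 0 0"}}

```text
time_s: 15.65
eef_pos: [560.9, 87.2, 9.9]
ee_rot: [0.0, 0.759, 0.651, 0.0]
force: [-0.1, -0.6, -1.0]
grip_width: 0.044
```

```bash
python3 - <<'E'
from h import *
go(560.8,87.2,9.7)
p,d=cams.capture('side'); cv2.imwrite('pics/s5.png',cv2.resize(p[165:240,240:320],None,fx=7,fy=7,interpolation=cv2.INTER_CUBIC)[...,::-1]); cv2.imwrite('pics/side5.png',p[...,::-1])
E
```

```text
t 15.65 pos [560.9  87.2   9.9] jaw -8.8 j6 0.1 grip 0.044 F [-0.1 -0.6 -1. ] | shift cm [ 0.   -0.01  0.02] twist 0
```

View pics/s5.png

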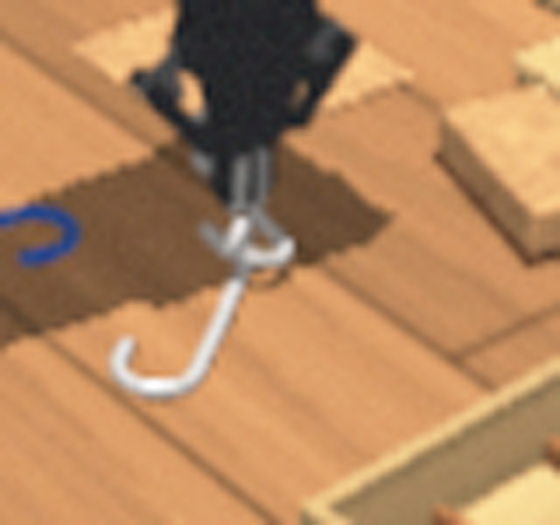

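The picture shows hook2 in the fingers with its bend raised at (260,240), and hook1 still flat. Now I'll turn and slip it free.

Call:
{"name": "step_arm", "arguments": {"plan": "-0.29 0.5 0 7.4 0;-0.64 0.96 0 14.9 0;-1.04 1.37 0 22.3 0;-1.5 1.72 0 29.8 0;-2 2.01 0 37.2 0;-2.53 2.24 0 44.7 0;-3.09 1.67 0 44.7 0;-3.66 1.11 0 44.7 0;-4.22 0.54 0 44.7 0;-4.3 0.46 0 44.7 0"}}

```text
time_s: 16.7
eef_pos: [557.6, 43.6, 9.4]
ee_rot: [-0.0, 0.95, 0.313, -0.0]
force: [0.3, 0.4, -0.7]
grip_width: 0.045
```

```bash
python3 - <<'E'
from h import *
go(560.8,87.2,9.7)
p,d=cams.capture('side'); cv2.imwrite('pics/s6.png',cv2.resize(p[165:240,240:320],None,fx=7,fy=7,interpolation=cv2.INTER_CUBIC)[...,::-1]); cv2.imwrite('pics/side6.png',p[...,::-1])
E
```

```text
t 16.7 pos [557.6  43.6   9.4] jaw -53.5 j6 0.8 grip 0.045 F [ 0.3  0.4 -0.7] | shift cm [ 2.86 -3.31 -0.03] twist 0
```

View pics/s6.png

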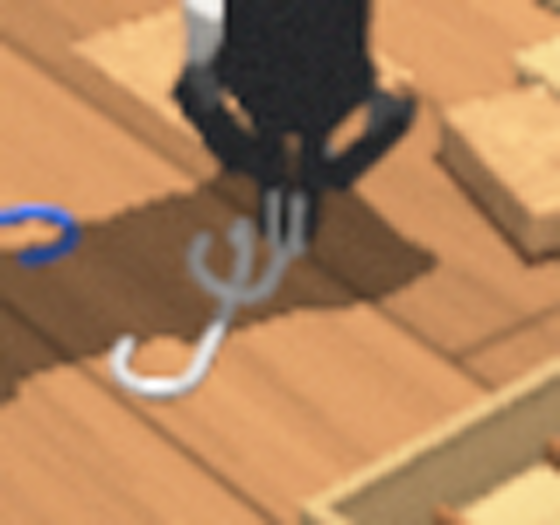

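Hook2 is in line with hook1, and hook1's small bend (240,235) now stands inside hook2's open mouth. Lift straight up.

Call:
{"name": "step_arm", "arguments": {"plan": "0 0 -1 0 0;0 0 -2 0 0;0 0 -3 0 0;0 0 -5 0 0;0 0 -8 0 0;0 0 -11 0 0;0 0 -13 0 0;0 0 -13 0 0"}}

```text
time_s: 17.55
eef_pos: [560.0, 44.0, 142.9]
ee_rot: [0.001, 0.95, 0.313, 0.003]
force: [0.9, 0.5, -1.2]
grip_width: 0.041
```

```bash
cat >> h.py <<'E'
BC=np.array([547.5,-243.]); BY=.071
def slot(sx,oy=0.):
    """world x,y of the shank mid (grip) for a hook yawed with box y, shank toward box +x, hook in slot centre sx"""
    R=np.array([[np.cos(BY),-np.sin(BY)],[np.sin(BY),np.cos(BY)]]); return BC+R@np.array([sx+12.,oy])
E
python3 - <<'E'
from h import *
p,d=cams.capture('side'); cv2.imwrite('pics/s7.png',cv2.resize(p[150:250,230:340],None,fx=6,fy=6,interpolation=cv2.INTER_CUBIC)[...,::-1]); cv2.imwrite('pics/side7.png',p[...,::-1])
q=slot(38); print(q); go(q[0],q[1],150,4.1)
E
```

```text
[ 597.37402793 -239.45298184]
t 17.6 pos [559.1  44.  140.7] jaw -53.5 j6 0.8 grip 0.044 F [ 0.8  0.9 -1.4] | shift cm [-13.77  25.07  -0.9 ] twist -57.6
```

View pics/s7.png

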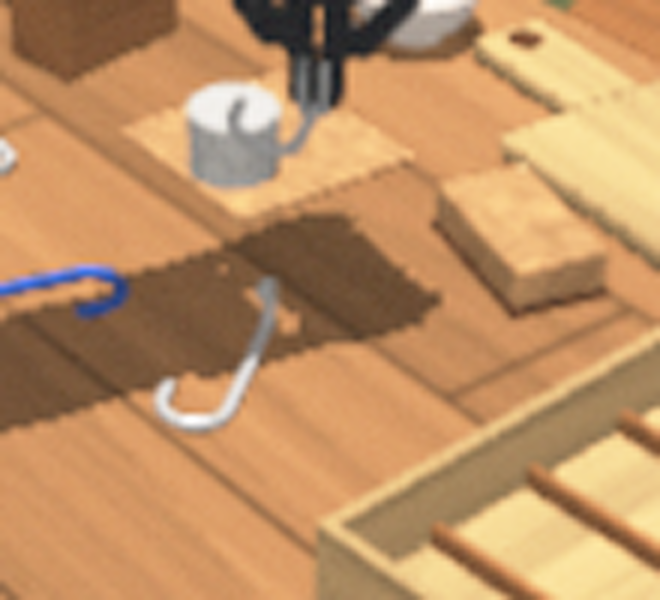

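Hook2 is free (in the fingers, in front of the tin) and hook1 stayed on the bench. Carry hook2 to slot +38.

Call:
{"name": "step_arm", "arguments": {"plan": "-1.5 2.8 -0.5 -7 0;-3 5.6 -1 -14 0;-4.5 8.4 -1 -21 0;-6 11.2 -1 -28 0;-7.6 14 -1 -35 0;-9.2 16.8 -1 -42 0;-10.7 19.6 -1 -49 0;-12.2 22.4 -1 -56 0;-13.8 25.1 -1 -57.6 0;-13.8 25.1 -1 -57.6 0", "grip_force": 100}}

```text
time_s: 18.6
eef_pos: [596.0, -243.1, 147.4]
ee_rot: [-0.001, 0.683, 0.731, -0.001]
force: [-0.1, 0.2, -0.1]
grip_width: 0.035
```

```bash
python3 - <<'E'
from h import *
q=slot(38); go(q[0],q[1],12,4.1)
p,d=cams.capture('top'); cv2.imwrite('pics/t8.png',cv2.resize(p[100:240,310:460],None,fx=4,fy=4,interpolation=cv2.INTER_CUBIC)[...,::-1])
E
```

```text
t 18.6 pos [ 596.  -243.1  147.4] jaw 3.9 j6 -0.64 grip 0.035 F [-0.1  0.2 -0.1] | shift cm [ 0.35  0.19 13.54] twist -0.2
```

View pics/t8.png

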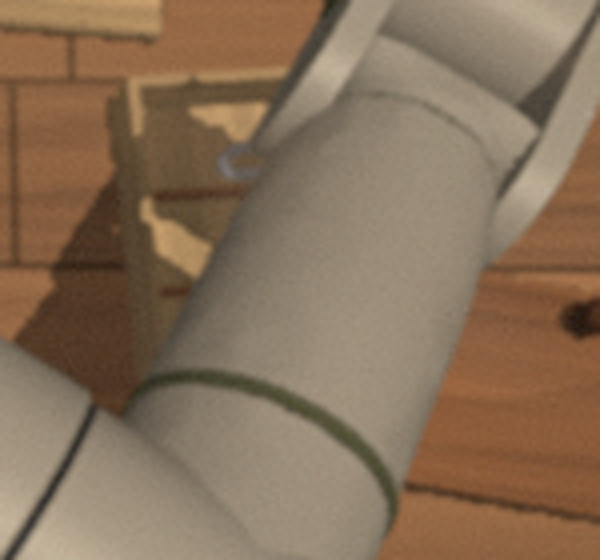

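The small bend of hook2 shows at (240,160), still held with the right heading. Lower it.

Call:
{"name": "step_arm", "arguments": {"plan": "0.3 0.2 2 0 0;0.3 0.2 5 0 0;0.3 0.2 8 0 0;0.3 0.2 10.5 0 0;0.3 0.2 12 0 0;0.3 0.2 13 0 0;0.3 0.2 13.5 0 0;0.3 0.2 13.5 0 0"}}

```text
time_s: 19.45
eef_pos: [598.7, -236.6, 14.5]
ee_rot: [0.0, 0.682, 0.732, 0.0]
force: [1.2, 0.8, -0.4]
grip_width: 0.034
```

```bash
python3 - <<'E'
from h import *
q=slot(38); go(q[0],q[1],11,4.1)
E
```

```text
t 19.45 pos [ 598.7 -236.6   14.5] jaw 4.1 j6 -0.63 grip 0.034 F [ 1.2  0.8 -0.4] | shift cm [-0.27 -0.15  0.35] twist -0.0
```

Call:
{"name": "step_arm", "arguments": {"plan": "-0.27 -0.15 0.35 0 0;-0.27 -0.15 0.35 0 0;-0.27 -0.15 0.35 0 13;-0.27 -0.15 0.35 0 13;-0.27 -0.15 0.35 0 13;-0.27 -0.15 0.35 0 13;-0.27 -0.15 -1 0 14;-0.27 -0.15 -4 0 14;-0.27 -0.15 -8 0 14;-0.27 -0.15 -13 0 14"}}

```text
time_s: 20.45
eef_pos: [596.6, -239.1, 145.7]
ee_rot: [-0.001, 0.682, 0.732, -0.0]
force: [0.4, 0.2, 0.3]
grip_width: 0.143
```

```bash
python3 - <<'E'
from h import *
go(510,349,150,4.5)
E
```

```text
t 20.45 pos [ 596.6 -239.1  145.7] jaw 4.1 j6 -0.63 grip 0.143 F [0.4 0.2 0.3] | shift cm [59.28 -4.47 -0.35] twist -0.4
```

```bash
python3 - <<'E'
from h import *
go(487.4,14.2,130,-53.9)
E
```

```text
t 20.45 pos [ 596.6 -239.1  145.7] jaw 4.1 j6 -0.63 grip 0.143 F [0.4 0.2 0.3] | shift cm [26.04 -9.09  1.62] twist 58.0
```

Call:
{"name": "step_arm", "arguments": {"plan": "3 -1 0 7 45;6 -2.1 0 14 45;9 -3.2 0 21 45;12 -4.2 0 28 45;15 -5.3 0 35 45;18 -6.3 0 42 45;21 -7.4 0.5 49 45;24 -8.4 1 56 45;26 -9.1 1.5 58 45;26 -9.1 1.5 58 45"}}

```text
time_s: 21.45
eef_pos: [487.1, 15.2, 129.9]
ee_rot: [-0.0, 0.951, 0.311, -0.0]
force: [0.5, -0.1, 0.1]
grip_width: 0.451
```

```bash
python3 - <<'E'
from h import *
p,d=cams.capture('top'); T=p[...,::-1].copy(); p,d=cams.capture('side'); S=p[...,::-1].copy()
cv2.imwrite('pics/top9.png',T);cv2.imwrite('pics/side9.png',S)
# hook1 from the side only + top if visible
mk={'side':silver(S,(250,185,285,225)),'top':silver(T,(262,180,302,218))}
print({n:m.sum() for n,m in mk.items()})
P,e,n=fit([[487.37,14.16,0,.63,0,0]],{'side':mk['side']},[[0,1,3]]); print('side only now',e,n,P[0].round(2))
S0=cv2.imread('pics/side3.png'); 
im=np.hstack([cv2.resize(T[110:240,330:430],(400,520),interpolation=cv2.INTER_CUBIC),cv2.resize(S[165:265,240:340],(400,400),interpolation=cv2.INTER_CUBIC)[:400].repeat(1,0) if 0 else cv2.copyMakeBorder(cv2.resize(S[180:280,250:350],(400,400),interpolation=cv2.INTER_CUBIC),0,120,0,0,cv2.BORDER_CONSTANT)])
cv2.imwrite('pics/v9.png',im)
go(487.4,14.2,4,-53.9)
E
```

```text
{'side': np.int64(116), 'top': np.int64(1520)}
side only now 0.8241266029608328 {'side': 116} [487.3   12.78   0.     0.63   0.     0.  ]
t 21.55 pos [488.6  13.  130.3] jaw -53.8 j6 0.73 grip 0.451 F [ 0.2 -0.6 -0.4] | shift cm [-0.04 -0.18 12.63] twist 0.1
```

View pics/v9.png

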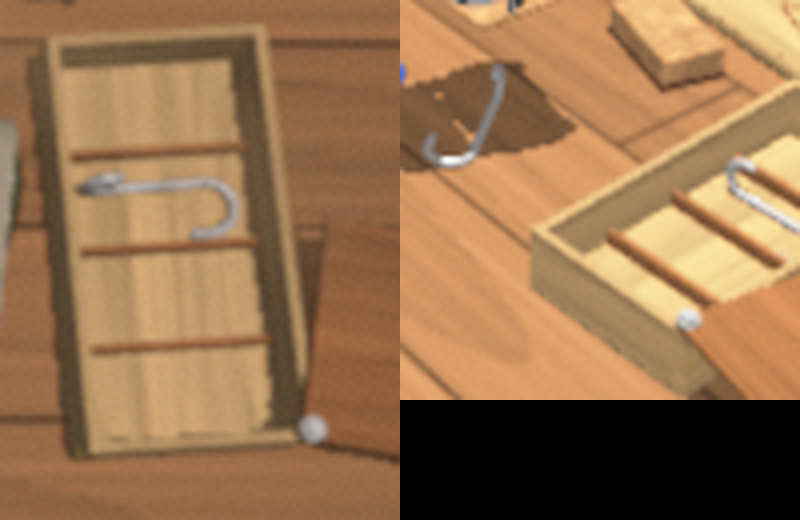

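Hook2 lies along slot +38 with its tip close to the middle rib, and hook1 is unmoved on the bench. Pick hook1.

Call:
{"name": "step_arm", "arguments": {"plan": "0 -0.15 4 0 45;0 -0.15 8 0 45;0 -0.15 10.5 0 45;0 -0.15 12 0 45;0 -0.15 12.5 0 45;0 -0.15 12.7 0 45;0 -0.15 12.8 0 45;0 -0.15 12.8 0 45"}}

```text
time_s: 22.35
eef_pos: [487.8, 14.2, 2.1]
ee_rot: [0.0, 0.951, 0.309, 0.001]
force: [-0.5, 0.1, -0.1]
grip_width: 0.449
```

```bash
python3 - <<'E'
from h import *
go(487.4,13.8,1.8,-53.9)
E
```

```text
t 22.35 pos [487.8  14.2   2.1] jaw -53.9 j6 0.73 grip 0.449 F [-0.5  0.1 -0.1] | shift cm [-0.05  0.01  0.03] twist -0.0
```

Call:
{"name": "step_arm", "arguments": {"plan": "0 0 0 0 0;0 0 0 0 0;0 0 0 0 0;0 0 0 0 0;0 0 0 0 0;0 0 0 0 0;0 0 -3 0 0;0 0 -7 0 0;0 0 -11 0 0;0 0 -14 0 0", "grip_force": 90}}

```text
time_s: 23.35
eef_pos: [487.4, 14.5, 143.9]
ee_rot: [0.001, 0.951, 0.31, 0.001]
force: [0.5, -0.2, -0.8]
grip_width: 0.039
```

```bash
python3 - <<'E'
from h import *
q=slot(-36); print(q); go(q[0],q[1],150,4.1)
E
```

```text
[ 523.56046659 -244.70256872]
t 23.35 pos [487.4  14.5 143.9] jaw -53.9 j6 0.73 grip 0.039 F [ 0.5 -0.2 -0.8] | shift cm [-12.34  23.08  -0.59] twist -58.0
```

Call:
{"name": "step_arm", "arguments": {"plan": "-1.4 2.6 -0.5 -7 0;-2.8 5.2 -1 -14 0;-4.2 7.8 -1 -21 0;-5.6 10.4 -1 -28 0;-7 13 -1 -35 0;-8.4 15.6 -1 -42 0;-9.8 18.2 -1 -49 0;-11.2 20.8 -1 -56 0;-12.4 23.1 -1 -58 0;-12.4 23.1 -1 -58 0"}}

```text
time_s: 24.35
eef_pos: [522.8, -247.8, 151.1]
ee_rot: [0.0, 0.682, 0.731, -0.0]
force: [0.9, -0.2, -0.7]
grip_width: 0.038
```

Call:
{"name": "step_arm", "arguments": {"plan": "0 0 0 0 0;0 0 0 0 0"}}

```text
time_s: 24.55
eef_pos: [522.8, -244.2, 151.3]
ee_rot: [-0.0, 0.681, 0.732, 0.0]
force: [-0.7, 0.4, -1.0]
grip_width: 0.04
```

```bash
python3 - <<'E'
from h import *
q=slot(-37); go(q[0],q[1],12,4.1)
p,d=cams.capture('side'); cv2.imwrite('pics/side10.png',p[...,::-1])
E
```

```text
t 24.55 pos [ 522.8 -244.2  151.3] jaw 4.1 j6 -0.71 grip 0.04 F [-0.7  0.4 -1. ] | shift cm [-0.06 -0.02 13.93] twist -0.0
```

Call:
{"name": "step_arm", "arguments": {"plan": "0 0 2 0 0;0 0 5 0 0;0 0 8 0 0;0 0 10.5 0 0;0 0 12.3 0 0;0 0 13.3 0 0;0 0 13.9 0 0;0 0 13.9 0 0;0 0 13.9 0 0"}}

```text
time_s: 25.5
eef_pos: [523.4, -245.3, 13.2]
ee_rot: [0.001, 0.682, 0.732, 0.0]
force: [-0.2, -0.8, -1.3]
grip_width: 0.042
```

```bash
python3 - <<'E'
from h import *
q=slot(-37); go(q[0],q[1],11,4.1)
E
```

```text
t 25.5 pos [ 523.4 -245.3   13.2] jaw 4.1 j6 -0.71 grip 0.042 F [-0.2 -0.8 -1.3] | shift cm [ 0.06 -0.08  0.22] twist -0.0
```

Call:
{"name": "step_arm", "arguments": {"plan": "0 -0.1 0.2 0 0;0 -0.1 0.2 0 0;0 -0.1 0.2 0 13;0 -0.1 0.2 0 13;0 -0.1 0.2 0 13;0 -0.1 0.2 0 13;0 -0.1 -1 0 14;0 -0.1 -4 0 14;0 -0.1 -8 0 14;0 -0.1 -13 0 14"}}

```text
time_s: 26.5
eef_pos: [521.2, -244.8, 143.7]
ee_rot: [-0.001, 0.682, 0.732, -0.0]
force: [-0.2, -0.8, -0.2]
grip_width: 0.141
```

```bash
python3 - <<'E'
from h import *
go(510,349,130,4.5)
E
```

```text
t 26.5 pos [ 521.2 -244.8  143.7] jaw 4.1 j6 -0.71 grip 0.141 F [-0.2 -0.8 -0.2] | shift cm [59.31  3.08  1.45] twist -0.4
```

Call:
{"name": "step_arm", "arguments": {"plan": "4.8 0.2 0 0 45;9.6 0.5 0 0 45;14.4 0.7 0 0 45;19.2 1 0 0 45;24 1.2 0 0 45;28.8 1.5 0 0 45;33.6 1.7 0 0 45;38.4 2 0 0 45;43.2 2.2 0 0 45;48 2.5 0 0 45"}}

```text
time_s: 27.5
eef_pos: [512.5, 237.3, 143.5]
ee_rot: [0.0, 0.682, 0.732, 0.0]
force: [1.1, -0.3, 0.2]
grip_width: 0.449
```

```bash
python3 - <<'E'
from h import *
go(510,349,130,4.5)
E
```

```text
t 27.5 pos [512.5 237.3 143.5] jaw 4.1 j6 0.16 grip 0.449 F [ 1.1 -0.3  0.2] | shift cm [11.16  0.54  1.35] twist -0.4
```

Call:
{"name": "step_arm", "arguments": {"plan": "4.5 0.3 0 -0.4 45;9 0.5 0.5 -0.4 45;11.2 0.5 1.3 -0.4 45;11.2 0.5 1.3 -0.4 45;11.2 0.5 1.3 -0.4 45"}}

```text
time_s: 28.0
eef_pos: [509.8, 347.1, 129.9]
ee_rot: [0.0, 0.679, 0.734, 0.0]
force: [-0.1, 0.4, 0.4]
grip_width: 0.45
```

```bash
python3 - <<'E'
from h import *
p,d=cams.capture('top'); T=p[...,::-1].copy(); p,d2=cams.capture('side'); S=p[...,::-1].copy()
cv2.imwrite('pics/top11.png',T);cv2.imwrite('pics/side11.png',S)
w=cloud('top',d); x,y,z=w[...,0],w[...,1],w[...,2]
t=(abs(x-657)<90)&(abs(y-213)<90)&(z>42)&(z<56); print('tin',minrect(w[t]))
mt=silver(T,(345,110,420,215)); 
R=np.array([[np.cos(BY),np.sin(BY)],[-np.sin(BY),np.cos(BY)]])
for nm,sx,r in(('hook2',38,(350,145,392,168)),('hook1',-37,(350,168,398,195))):
    q=slot(sx); m={'top':silver(T,r)}
    P,e,n=fit([[q[0],q[1],8,BY+np.pi/2,0,0]],m,[[0,1,3,4]]); c=pose(P[0])[0].apply([0,20,0])[:2]+P[0][:2]; print(nm,e,n,P[0].round(2),'centre in box',(R@(c-BC)).round(1))
im=np.hstack([cv2.resize(T[110:240,330:430],(400,520),interpolation=cv2.INTER_CUBIC),cv2.copyMakeBorder(cv2.resize(S[150:220,200:270],(400,400),interpolation=cv2.INTER_CUBIC),0,120,0,0,cv2.BORDER_CONSTANT)])
cv2.imwrite('pics/v11.png',im)
ms={'side':silver(S,(205,155,235,183))}; Q,e,n=fit([[510.14,349.4,0,1.65,0,0]],ms,[[0,1,3]]); print('lone side',e,n,Q[0].round(2))
go(510,349.4,3,4.5)
E
```

```text
tin (array([622. , 201.5]), array([60. , 60.5]), 1.7)
hook2 0.5044845568028358 {'top': 172} [ 5.9653e+02 -2.4047e+02  8.0000e+00  1.6500e+00  2.0000e-02  0.0000e+00] centre in box [29.1 -1.2]
hook1 1.3675482716004246 {'top': 197} [ 5.2218e+02 -2.4548e+02  8.0000e+00  1.6400e+00  2.0000e-02  0.0000e+00] centre in box [-45.4  -0.7]
lone side 0.8251214924986421 {'side': 98} [511.01 347.45   0.     1.64   0.     0.  ]
t 28.1 pos [510.4 346.4 130.2] jaw 4.4 j6 0.33 grip 0.449 F [-0.8  0.  -0.6] | shift cm [ 0.31 -0.03 12.72] twist -0.1
```

View pics/v11.png

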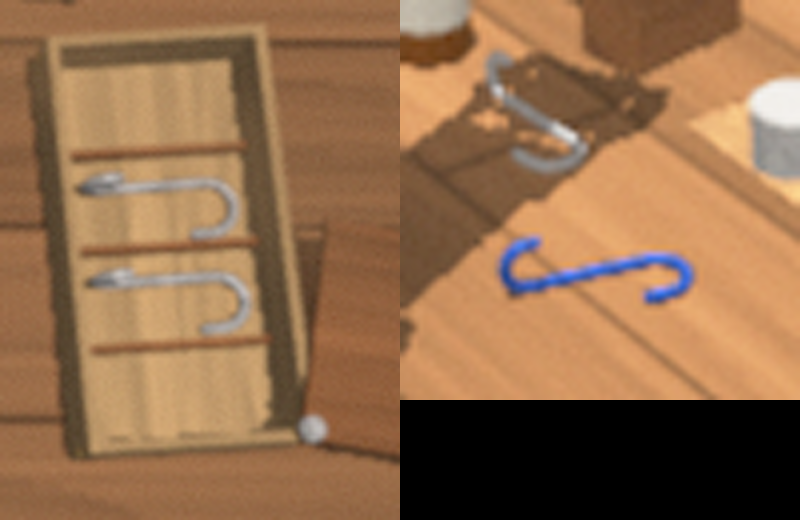

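Two hooks lie flat in their slots. The tin was knocked about 37 mm but still stands well on the mat, at roughly (−35,−12) in the mat frame against limits of ±72. Now the lone hook.

Call:
{"name": "step_arm", "arguments": {"plan": "0.25 0 4 0 45;0.25 0 8 0 45;0.25 0 10.5 0 45;0.25 0 12 0 45;0.25 0 12.5 0 45;0.25 0 12.7 0 45;0.25 0 12.8 0 45;0.25 0 12.8 0 45"}}

```text
time_s: 28.9
eef_pos: [510.3, 350.0, 2.5]
ee_rot: [0.0, 0.679, 0.734, 0.001]
force: [0.2, 0.4, -0.6]
grip_width: 0.448
```

Call:
{"name": "step_arm", "arguments": {"plan": "0 0 0 0 45;0 0 0 0 0;0 0 0 0 0;0 0 0 0 0;0 0 0 0 0;0 0 0 0 0;0 0 -1 0 0;0 0 -5 0 0;0 0 -10 0 0;0 0 -14 0 0", "grip_force": 90}}

```text
time_s: 29.9
eef_pos: [509.8, 349.9, 144.4]
ee_rot: [0.0, 0.679, 0.734, 0.001]
force: [0.5, -0.0, -1.1]
grip_width: 0.047
```

```bash
python3 - <<'E'
from h import *
q=slot(115); print(q); go(q[0],q[1],150,4.1)
E
```

```text
[ 674.18003095 -233.99057387]
t 29.9 pos [509.8 349.9 144.4] jaw 4.5 j6 0.33 grip 0.047 F [ 0.5 -0.  -1.1] | shift cm [-59.49  11.84  -0.58] twist 0.4
```

```bash
python3 - <<'E'
from h import *
q=slot(-113); print(q); go(q[0],q[1],150,4.1)
E
```

```text
[ 446.75446358 -250.16497668]
t 29.9 pos [509.8 349.9 144.4] jaw 4.5 j6 0.33 grip 0.047 F [ 0.5 -0.  -1.1] | shift cm [-59.34 -10.96  -0.61] twist 0.4
```

Call:
{"name": "step_arm", "arguments": {"plan": "-4.5 -0.8 -0.6 0.4 0;-9 -1.6 -0.6 0.4 0;-13.5 -2.5 -0.6 0.4 0;-18 -3.3 -0.6 0.4 0;-22.5 -4.1 -0.6 0.4 0;-27 -5 -0.6 0.4 0;-31.5 -5.8 -0.6 0.4 0;-36 -6.6 -0.6 0.4 0;-40.5 -7.5 -0.6 0.4 0;-45 -8.3 -0.6 0.4 0"}}

```text
time_s: 30.9
eef_pos: [461.4, -107.0, 147.9]
ee_rot: [0.0, 0.682, 0.732, 0.0]
force: [-0.1, 0.5, -1.5]
grip_width: 0.035
```

```bash
python3 - <<'E'
from h import *
q=slot(-113); go(q[0],q[1],150,4.1)
E
```

```text
t 30.9 pos [ 461.4 -107.   147.9] jaw 4.1 j6 -0.55 grip 0.035 F [-0.1  0.5 -1.5] | shift cm [-14.18  -2.47  -0.21] twist -0.0
```

Call:
{"name": "step_arm", "arguments": {"plan": "-4.5 -0.8 0 0 0;-9 -1.6 0 0 0;-13 -2.3 0 0 0;-14.2 -2.5 0 0 0;-14.2 -2.5 0 0 0;-14.2 -2.5 0 0 0"}}

```text
time_s: 31.5
eef_pos: [447.1, -247.5, 147.4]
ee_rot: [-0.0, 0.681, 0.732, 0.0]
force: [0.2, 1.3, -1.3]
grip_width: 0.04
```

```bash
python3 - <<'E'
from h import *
q=slot(-113); go(q[0],q[1],12,4.1)
p,d=cams.capture('side'); cv2.imwrite('pics/v12.png',cv2.resize(p[150:270,270:420],(750,600),interpolation=cv2.INTER_CUBIC)[...,::-1])
E
```

```text
t 31.5 pos [ 447.1 -247.5  147.4] jaw 4.1 j6 -0.81 grip 0.04 F [ 0.2  1.3 -1.3] | shift cm [-0.27 -0.05 13.54] twist -0.0
```

View pics/v12.png

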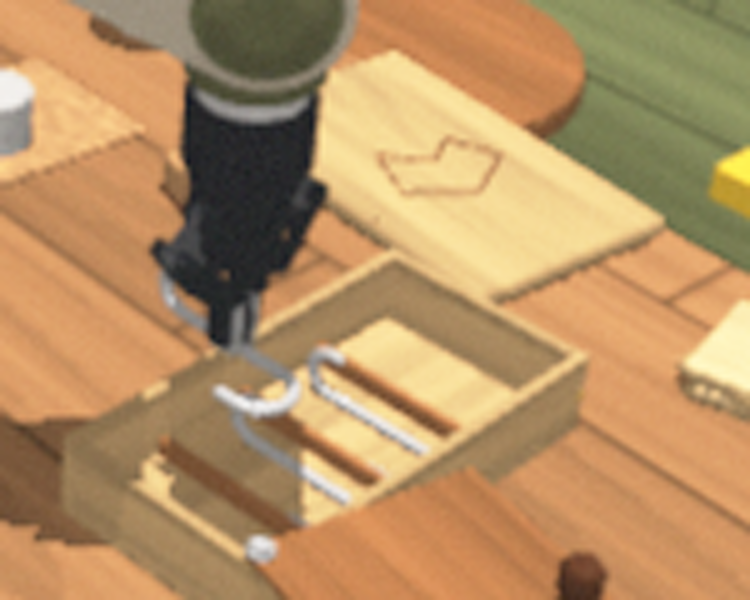

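The hook is held level over slot −114, with the other two in their slots. Lower it.

Call:
{"name": "step_arm", "arguments": {"plan": "-0.25 0 2 0 0;-0.25 0 5 0 0;-0.25 0 8 0 0;-0.25 0 10.5 0 0;-0.25 0 12 0 0;-0.25 0 13 0 0;-0.25 0 13.5 0 0;-0.25 0 13.5 0 0;-0.25 0 13.5 0 0"}}

```text
time_s: 32.45
eef_pos: [447.7, -251.2, 13.1]
ee_rot: [0.001, 0.681, 0.732, 0.0]
force: [0.1, -0.0, -0.8]
grip_width: 0.037
```

```bash
python3 - <<'E'
from h import *
q=slot(-113); go(q[0],q[1],11,4.1)
E
```

```text
t 32.45 pos [ 447.7 -251.2   13.1] jaw 4.1 j6 -0.81 grip 0.037 F [ 0.1 -0.  -0.8] | shift cm [ 0.11 -0.09  0.21] twist -0.0
```

Call:
{"name": "step_arm", "arguments": {"plan": "0 -0.1 0.2 0 0;0 -0.1 0.2 0 0;0 -0.1 0.2 0 13;0 -0.1 0.2 0 13;0 -0.1 0.2 0 13;0 -0.1 0.2 0 13;0 -0.1 -1 0 14;0 -0.1 -4 0 14;0 -0.1 -8 0 14;0 -0.1 -13 0 14"}}

```text
time_s: 33.45
eef_pos: [445.6, -250.6, 143.8]
ee_rot: [-0.001, 0.682, 0.732, 0.0]
force: [1.4, -1.3, 0.6]
grip_width: 0.136
```

```bash
python3 - <<'E'
from h import *
go(510,-469,170,-142)
E
```

```text
t 33.45 pos [ 445.6 -250.6  143.8] jaw 4.1 j6 -0.81 grip 0.136 F [ 1.4 -1.3  0.6] | shift cm [-22.24   4.88  -2.67] twist -33.9
```

Call:
{"name": "step_arm", "arguments": {"plan": "-2.5 0.5 -2 8 60;-5 1 -2.5 16 60;-7.5 1.5 -2.7 24 60;-10 2 -2.7 32 60;-12.5 2.6 -2.7 40 60;-15 3.2 -2.7 48 60;-17.5 3.8 -2.7 56 60;-20 4.4 -2.7 64 60;-22.2 4.9 -2.7 72 60;-22.2 4.9 -2.7 80 60"}}

```text
time_s: 34.45
eef_pos: [510.6, -471.2, 169.5]
ee_rot: [0.0, 0.993, 0.119, 0.0]
force: [-0.6, -0.2, -0.1]
grip_width: 0.603
```

```bash
python3 - <<'E'
from h import *
p,d=cams.capture('top'); T=p[...,::-1].copy(); w=cloud('top',d); p,d2=cams.capture('side'); S=p[...,::-1].copy()
cv2.imwrite('pics/side13.png',S); cv2.imwrite('pics/top13.png',T)
for nm,W in (('top',w),('side',cloud('side',d2))):
    x,y,z=W[...,0],W[...,1],W[...,2]
    k=(abs(x-512)<60)&(abs(y+470)<60)&(z>85)&(z<106)&(np.hypot(x-510,y+470)<45); print(nm,k.sum(),k.any() and minrect(W[k]),k.any() and np.median(W[k],0))
cv2.imwrite('pics/v13.png',cv2.resize(S[175:295,290:450],(800,600),interpolation=cv2.INTER_CUBIC))
go(509.5,-469.5,170,-90)
E
```

```text
top 85 (array([ 509.2, -466.7]), array([24.7, 22.9]), 56.7) [ 509.27423605 -463.5991102    99.81119915]
side 81 (array([ 508.7, -472. ]), array([23.5, 22.4]), 74.3) [ 504.84071911 -474.20351347   99.53684912]
t 34.55 pos [ 510.7 -469.4  169.8] jaw -76.0 j6 0.42 grip 0.603 F [0.4 0.2 0. ] | shift cm [-0.12 -0.02 -0.02] twist 14.0
```

View pics/v13.png

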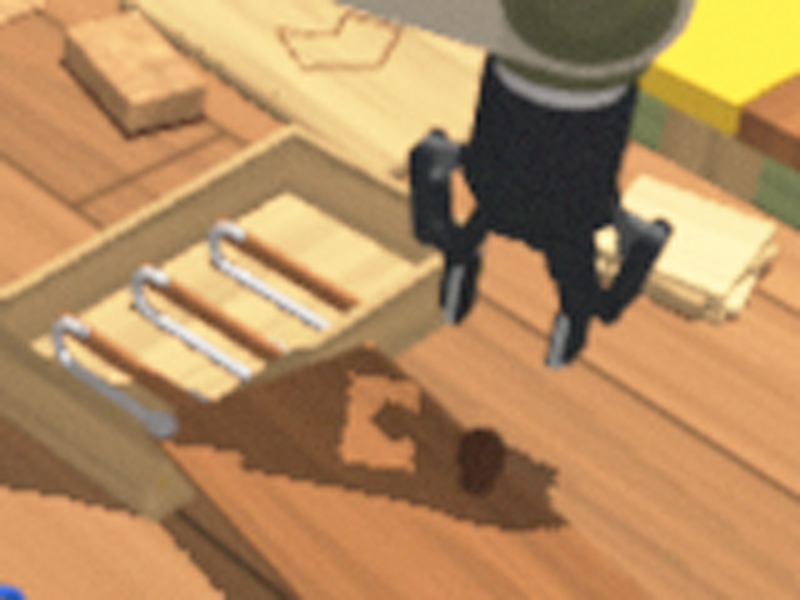

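All three hooks lie in their own slots. The knob is right below the fingers, so grip it and swing the lid shut.

Call:
{"name": "step_arm", "arguments": {"plan": "-0.1 0 3 0 60;-0.1 0 6 0 60;-0.1 0 8.5 0 60;-0.1 0 9.1 0 60;-0.1 0 9.1 0 15;-0.1 0 9.1 0 15;-0.1 0 9.1 0 15;-0.1 0 9.1 0 15;-0.1 0 9.1 0 15", "grip_force": 40}}

```text
time_s: 35.45
eef_pos: [510.2, -469.6, 80.4]
ee_rot: [0.001, 0.992, 0.123, 0.0]
force: [-3.1, 4.2, 5.3]
grip_width: 0.286
```

```bash
cat > arc.py <<'E'
from h import *
import sys
s,M=yaw(); go(522,-198,78)
pin=np.array([402,-328.5]); k=s['eef_pos'][:2]; R=np.array([[np.cos(BY),-np.sin(BY)],[np.sin(BY),np.cos(BY)]])
c=pin+R@np.array([120,130]); a=lambda q:np.degrees(np.arctan2(*(q-pin)[::-1])); tot=a(c)-a(k); print('shut knob',c,'turn left deg',tot,'r',np.hypot(*(k-pin)))
o=[]
for i in range(1,int(sys.argv[1])+1):
    g=min(6*i,tot); th=np.radians(g); Q=np.array([[np.cos(th),-np.sin(th)],[np.sin(th),np.cos(th)]]); p=pin+Q@(k-pin)
    t=M.T@np.r_[p-k,0]/10; o.append(f'{t[0]:.2f} {t[1]:.2f} 0 {-g:.1f} 15')
print(';'.join(o))
E
python3 arc.py 10
```

```text
t 35.45 pos [ 510.2 -469.6   80.4] jaw -75.9 j6 0.41 grip 0.286 F [-3.1  4.2  5.3] | shift cm [  7.76 -26.05   0.21] twist 0
shut knob [ 512.47541982 -190.31468379] turn left deg 103.85965873974109 r 177.8100096507646
1.67 -0.83 0 -6.0 15;3.24 -1.82 0 -12.0 15;4.70 -2.98 0 -18.0 15;6.03 -4.28 0 -24.0 15;7.21 -5.72 0 -30.0 15;8.24 -7.27 0 -36.0 15;9.11 -8.92 0 -42.0 15;9.79 -10.65 0 -48.0 15;10.29 -12.44 0 -54.0 15;10.60 -14.27 0 -60.0 15
```

Call:
{"name": "step_arm", "arguments": {"plan": "1.67 -0.83 0 -6 15;3.24 -1.82 0 -12 15;4.7 -2.98 0 -18 15;6.03 -4.28 0 -24 15;7.21 -5.72 0 -30 15;8.24 -7.27 0 -36 15;9.11 -8.92 0 -42 15;9.79 -10.65 0 -48 15;9.79 -10.65 0 -48 15"}}

```text
time_s: 36.35
eef_pos: [579.2, -341.0, 80.4]
ee_rot: [0.001, 0.855, 0.518, -0.0]
force: [-4.9, -0.3, 5.2]
grip_width: 0.288
```

```bash
python3 arc.py 10
```

```text
t 36.35 pos [ 579.2 -341.    80.4] jaw -27.6 j6 -0.22 grip 0.288 F [-4.9 -0.3  5.2] | shift cm [ 10.02 -11.7    0.22] twist 0
shut knob [ 512.47541982 -190.31468379] turn left deg 55.38025926453146 r 177.66024274431658
1.66 -0.83 0 -6.0 15;3.23 -1.83 0 -12.0 15;4.68 -2.99 0 -18.0 15;6.01 -4.30 0 -24.0 15;7.19 -5.74 0 -30.0 15;8.21 -7.29 0 -36.0 15;9.07 -8.94 0 -42.0 15;9.75 -10.67 0 -48.0 15;10.24 -12.46 0 -54.0 15;10.33 -12.88 0 -55.4 15
```

Call:
{"name": "step_arm", "arguments": {"plan": "1.66 -0.83 0 -6 15;3.23 -1.83 0 -12 15;4.68 -2.99 0 -18 15;6.01 -4.3 0 -24 15;7.19 -5.74 0 -30 15;8.21 -7.29 0 -36 15;9.07 -8.94 0 -42 15;9.75 -10.67 0 -48 15;10.24 -12.46 0 -54 15;10.24 -12.46 0 -54 15"}}

```text
time_s: 37.35
eef_pos: [516.7, -193.3, 80.4]
ee_rot: [0.002, 0.528, 0.849, -0.0]
force: [-2.2, -1.6, 4.5]
grip_width: 0.28
```

```bash
python3 arc.py 1
```

```text
t 37.35 pos [ 516.7 -193.3   80.4] jaw 26.3 j6 -1.03 grip 0.28 F [-2.2 -1.6  4.5] | shift cm [-0.66  0.27  0.24] twist 0
shut knob [ 512.47541982 -190.31468379] turn left deg 1.6601948016145087 r 177.26937800147485
0.47 -0.21 0 -1.7 15
```

Call:
{"name": "step_arm", "arguments": {"plan": "0.3 -0.14 0 -1 15;0.5 -0.22 0 -1.7 15;0.5 -0.22 0 -1.7 15;0.5 -0.22 0 -1.7 15"}}

```text
time_s: 37.75
eef_pos: [513.7, -190.9, 80.3]
ee_rot: [0.002, 0.517, 0.856, -0.0]
force: [-1.9, -0.9, 10.0]
grip_width: 0.282
```

Call:
{"name": "step_arm", "arguments": {"plan": "0 0 0 0 60;0 0 0 0 60;0 0 0 0 60;0 0 -3 0 60;0 0 -7 0 60;0 0 -12 0 60;5 -14 -14 0 60;8 -18 -14 0 60;11 -22 -14 0 60;14 -26 -14 0 60"}}

```text
time_s: 38.75
eef_pos: [312.5, -193.7, 214.5]
ee_rot: [0.0, 0.517, 0.856, -0.0]
force: [-0.3, -1.4, -0.3]
grip_width: 0.6
```

```bash
python3 - <<'E'
from h import *
go(420,50,250)
p,d=cams.capture('top'); T=p[...,::-1].copy(); w=cloud('top',d); p,d2=cams.capture('side'); S=p[...,::-1].copy()
x,y,z=w[...,0],w[...,1],w[...,2]
reg=(x>350)&(x<760)&(y<-120)&(y>-420)
l=reg&(abs(z-68)<3.5); print('lid',minrect(w[l]))
k=reg&(z>90)&(z<110)&(x<560)&(abs(y+195)<40); print('knob',k.sum(),minrect(w[k]))
b=reg&(z>54)&(z<63.5); print('rim visible',b.sum())
t=(abs(x-630)<100)&(abs(y-205)<100)&(z>42)&(z<56); print('tin',t.sum(),t.any() and minrect(w[t]))
W=cloud('side',d2); X,Y,Z=W[...,0],W[...,1],W[...,2]; l=(abs(Z-68)<3)&(X>350)&(X<760)&(Y<-120)&(Y>-420); print('side lid',minrect(W[l]))
im=np.hstack([cv2.resize(T[105:225,180:430],(500,240),interpolation=cv2.INTER_CUBIC)]); cv2.imwrite('pics/v14.png',cv2.resize(T[95:235,110:460],(800,320),interpolation=cv2.INTER_CUBIC))
E
```

```text
t 38.75 pos [ 312.5 -193.7  214.5] jaw 27.8 j6 -1.36 grip 0.6 F [-0.3 -1.4 -0.3] | shift cm [16.54 20.88 -3.56] twist 0
lid (array([ 548.7, -242.4]), array([314.3, 165.4]), 3.2)
knob 71 (array([ 515.2, -188.4]), array([24.7, 22.8]), 3.8)
rim visible 210
tin 325 (array([621.8, 201.3]), array([60.8, 59.3]), 85.0)
side lid (array([ 548.5, -247.9]), array([317.7, 167.7]), 3.6)
```

View pics/v14.png

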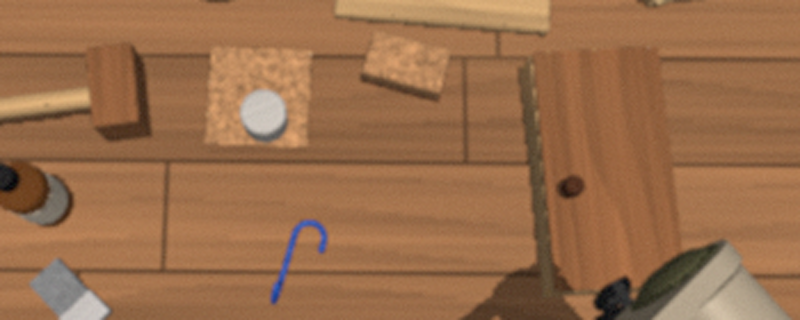

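The lid is square to the box (3.2–3.6° against the box's 4.1°, so about 0.01 rad off shut, limit 0.08). The tin is on the mat and the arm is clear. Handing in.

```bash
python3 -c "
from h import *
print(workorder.finish_job())"
```

```text
the job is handed in; nothing more can be done
None
```

I handed the job in at about 39 s of the 200 s allowed; the hand-in gives no verdict. Three hooks were present: a tangled pair and a lone one.

- **Tin:** I stood it on the mat first. It was later knocked about 37 mm and I left it there. It reads (-35, -12) mm from the mat centre (limit ±72), and looks upright.
- **Lid:** I swung it aside by about 1.7 rad, then shut it at the end. The last check puts it about 0.01–0.02 rad from shut (limit 0.08).
- **Hooks:** I raised, turned, slid and lifted the leaning hook free of the other, which stayed on the bench. All three went into slots of their own. Fits on the two pair hooks put their centres at box x of about 29 and -45 mm with tilt about 0.02 rad. The lone hook, in the slot at -114 mm, was only checked in a side picture.
- **Everything else:** I did not touch the sanding block, brush, oil bottle or blue look-alikes. I did not measure their positions at the end.

**Disagreements:** the top and side cameras differed by 3–6 mm in y for the box, lid and knob. The gripper read about 4 mm opening on the 8 mm bar although the hooks were held firmly. Neither caused trouble.

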